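# Stir the dryer beads, then hold the probe centred in the reader

## Robot

A 6-joint arm with a two-finger parallel gripper is mounted at the origin on the work surface. World frame = base frame: x ahead of the robot, y to its left, z up, the work surface at z = 0. Lengths are in m, angles in rad, forces in N, time in s.
With the tool pointing down it reaches from about 0.425 to 0.95 m from the base axis. Payload 3.5 kg.
Tool frame: the origin (TCP) lies midway between the tips of the shut fingers; the grasp point (between the pads) lies 19 mm behind it (ctrl.hold_point_z is the distance from the TCP to the grasp point, in m); z points along the fingers, y is the line along which they close (so a half turn about z gives the same grasp; the last joint's range is limited). The gripper opens to 85 mm and grips with 20 to 120 N. Pads are 22 mm wide; open, the fingers measure 114 mm over their backs; the gripper's body (76 mm by 85 mm) begins 54 mm behind the grasp point. The pads swing forward as they close: fully open they stand 13 mm farther back than shut.
Start: joints at [1.086, 0.286, 1.577, -0, 1.279, -0.15], TCP at [0.222, 0.638, 0.231] pointing down, gripper open.
Joint ranges: [-2.77, 2.77], [-0.9, 2.22], [0.21, 2.48], [-1.53, 4.67], [0.24, 2.81], [-2.84, 2.84]. Speed limits (rad/s): [2.79, 2.79, 3.14, 3.14, 3.14, 3.14].

## Interface

Orientations are given as a unit quaternion [x, y, z, w].
In Python, from plant import readout, cams, sign_off, ctrl gives the robot as it stands. The module is installed in compiled form; this text tells all that it offers.
- The arm moves only by the tool step_arm, never from a script. Its argument "increments" is a list of rows, each a list of 2 entries, a list of its own where there are three numbers: the shift along the world's x, y, z in mm, then the turn, a rotation vector about the world's x, y, z in rad. In form: [[[x, y, z], [rx, ry, rz]], ...]. A call has 1 to 8 rows; each row shifts and turns the commanded pose from where the row before left it; what a row does not reach is not made up. A row lasts 1/12 s, in which the tool goes at most 41.7 mm and 7.16 degrees, less where a joint would pass 70% of its speed; a pose out of reach is approached as far as the arm can. A call is refused whole if a number of a shift passes 41.7 or a number of a turn 0.125, either way. A call with a gripper value outside its range is refused whole. "fingers" is the opening, from -1 (shut) to 1 (fully open), set as the call begins (left out, the last holds). The fingers move at their own pace and stop on an object; "grip_force" is the grip in N (left out, the last holds). Time passes only in rows, so rows that do not move let the fingers close. It gives the time, the measured TCP pose, the force, the opening and the grip force at its end, in the units of the state.
- readout.get_state(): the state, without advancing time (a new reading comes with each control period).
- cams.read_camera(name): name is "side" or "top"; returns the picture (400x640x3 uint8, red, green, blue); there is no depth.
- cams.get_calibration(name): a dict with "fx", "fy", "cx", "cy" (pixels), "distortion" ([k1, k2, p1, p2, k3] as OpenCV has them; the pictures are not rectified), "eye" and "rotation" of the camera in the world. Camera axes: x right, y up, looking along -z (the intrinsics and any distortion apply to the point x, -y, -z); pixel columns grow to the right and rows downward; lengths in m; the calibration is good to about 2 mm. A picture is of the moment at which its call begins. get_calibration takes no time and is no camera call.
- sign_off(): hands the job in; it is judged then, once.
The state is a dict: "time": time; "qpos": joint angles; "dq": joint speeds; "joint_efforts": joint torques, N m; "eef_pos": TCP position; "tcp_rot": TCP orientation; "contact_force": force on the tool from outside, world axes, zero at the start; "wrist_torque": the same for the moment, N m; "opening": opening from 0.0 (shut) to 1.0 (fully open); "finger_force": force on a finger pad.
Only numpy, scipy, OpenCV 4.12 (cv2) and the standard library are available. Lean on these libraries where they do the work, as an engineer would, in place of code of your own. Each camera call takes 0.05 s, during which the arm holds its last target. There are 200 camera calls.

## Task

Take the moisture probe by its grip, lift it out of its rest and, with the tip down near the floor of the bead cup, stir the beads well, at least three full rounds sweeping out to where they lie along the wall, keeping every bead in the cup. Then lower the probe upright through the middle of the reader's guide hole until its tip is well below the guide plate but clear of the base, never touching the reader with the probe or the gripper. Finish while still holding the probe there, still and centred in the hole, and leave the carton, the tape roll and the cardboard box where they are.

Things in the scene. Friction and masses are not known exactly. Their poses are not given: they have to be found in the camera images.
- probe: the moisture probe, standing upright in its rest. Straight round steel rod, 10 mm diameter, from the tip up to 140 mm, then a black square grip 26 x 26 mm, 140 to 196 mm above the tip, topped by a 6 mm high steel button (18 mm diameter). 0.14 kg (varies by some 20 %). Origin: centre of the tip (lower end); z runs up the rod; x and y are square to the grip's flat sides
- probe_grip (a point): middle of the probe's black square grip, 168 mm above the tip on the rod's axis; same axes as the probe
- rest: fixed rest that holds the probe: foot 90 x 80 mm (open under the rod), one dark post on its own -x side (the robot's side), white top plate 80 x 60 mm with its top 145 mm above the table and a 15 mm hole in it on the vertical through the origin. The probe's rod hangs through the hole and its grip sits on the plate; it lifts straight out. Origin: on the table under the hole; z up
- cup: fixed round steel cup on a white square foot (120 x 120 x 10 mm). Outer diameter 90 mm, inner 84 mm, inner floor 12 mm and rim 70 mm above the table. Eight beads lie in it in one layer along the wall, the middle of the floor free (about 40 mm across). Origin: on the table under the cup's centre; z up
- bead1: bead 1 of 8: loose white ceramic ball of 18 mm diameter, 11 g, lying on the cup's floor with its centre about 31 mm from the cup's axis. Origin: its centre
- bead2: bead 2 of 8: loose white ceramic ball of 18 mm diameter, 11 g, lying on the cup's floor with its centre about 31 mm from the cup's axis. Origin: its centre
- bead3: bead 3 of 8: loose white ceramic ball of 18 mm diameter, 11 g, lying on the cup's floor with its centre about 31 mm from the cup's axis. Origin: its centre
- bead4: bead 4 of 8: loose white ceramic ball of 18 mm diameter, 11 g, lying on the cup's floor with its centre about 31 mm from the cup's axis. Origin: its centre
- bead5: bead 5 of 8: loose white ceramic ball of 18 mm diameter, 11 g, lying on the cup's floor with its centre about 31 mm from the cup's axis. Origin: its centre
- bead6: bead 6 of 8: loose white ceramic ball of 18 mm diameter, 11 g, lying on the cup's floor with its centre about 31 mm from the cup's axis. Origin: its centre
- bead7: bead 7 of 8: loose white ceramic ball of 18 mm diameter, 11 g, lying on the cup's floor with its centre about 31 mm from the cup's axis. Origin: its centre
- bead8: bead 8 of 8: loose white ceramic ball of 18 mm diameter, 11 g, lying on the cup's floor with its centre about 31 mm from the cup's axis. Origin: its centre
- reader: fixed reader: grey base 130 x 130 x 12 mm with a 44 mm glass sensor window in its middle (top 16 mm above the table), two steel posts on its own -x side (50 mm either side), and a level aluminium guide plate 120 x 120 mm, underside 90 mm, top 110 mm above the table (screws to 113). A 28 mm guide hole goes through its middle, straight above the window. Origin: on the table on the hole's axis; z up
- reader_hole (a point): centre of the guide hole's upper mouth, in the guide plate's top face, 110 mm above the table
- carton: bystander: green drink carton 42 x 60 x 95 mm, standing upright, loose. Origin: centre of its underside
- tape: bystander: roll of blue tape lying flat, 84 mm outer diameter, 24 mm high, loose. Origin: centre of its underside
- box: bystander: small open cardboard box 70 x 100 x 30 mm, loose. Origin: centre of its underside
There are look-alikes about, which are no part of the job. What is meant by the probe is not blue, and is the larger of those in its own colour.

How it is judged:
On the way, in this order (a step that is already met when the one before it is completed fails the run):
1. the probe is lifted out of its rest in the gripper (contact force between the fingers and probe above 1 N and height (world z) of probe above 0.12 m and contact force between probe and rest below 0.1 N), for 0.05 s.
2. stirring: the tip, near the cup's floor, is on one side of the cup (contact force between the fingers and probe above 1 N and horizontal distance between probe and cup below 0.042 m and z of probe in the frame of cup below 0.027 m and x of probe in the frame of cup above 0.01 m), for 0.05 s.
3. the tip comes round to the other side (contact force between the fingers and probe above 1 N and horizontal distance between probe and cup below 0.042 m and z of probe in the frame of cup below 0.027 m and x of probe in the frame of cup below -0.01 m), for 0.05 s.
4. round again (all of step 2), for 0.05 s.
5. and to the other side again (all of step 3), for 0.05 s.
6. round a further time, and the beads are shifted all round the cup (in each of the four quarters at least one bead is more than 15 mm from where it lay) (all of step 4 and distance of any of bead1, bead2 from where it was at the start of the episode above 0.015 m and distance of any of bead3, bead4 from where it was at the start of the episode above 0.015 m and distance of any of bead5, bead6 from where it was at the start of the episode above 0.015 m and distance of any of bead7, bead8 from where it was at the start of the episode above 0.015 m), for 0.05 s.
At the end, for the whole second after the job is handed in: The gripper holds the probe still in the guide hole: upright within 3.4 deg, tip within 5 mm of the hole's axis, 10 mm or more below the guide plate and clear of the base, touching no part of the reader; beads all in the cup, bystanders within 20 mm of their start (contact force between the fingers and probe above 1 N and horizontal distance between probe and reader_hole below 0.005 m and angle between probe's own z axis and vertical below 0.06 rad and z of probe in the frame of reader between 0.0175 and 0.08 m and contact force between probe and reader below 0.1 N and linear speed of probe below 0.02 m/s and not (horizontal distance between any of bead1, bead2, bead3, bead4, bead5, bead6, bead7, bead8 and cup above 0.046 m or z of any of bead1, bead2, bead3, bead4, bead5, bead6, bead7, bead8 in the frame of cup above 0.07 m) and distance of each of carton, tape, box from where it was at the start of the episode below 0.02 m); the arm keeps its last pose, push and grip.
It fails at once if the probe touches the reader (contact force between probe and reader above 0.3 N).
It fails at once if the robot touches the reader (contact force between any of the fingers, the arm and reader above 0.3 N).
It fails at once if a bead leaves the cup (horizontal distance between any of bead1, bead2, bead3, bead4, bead5, bead6, bead7, bead8 and cup above 0.046 m or z of any of bead1, bead2, bead3, bead4, bead5, bead6, bead7, bead8 in the frame of cup above 0.07 m).
It fails at once if a bystander is moved by more than 20 mm (distance of any of carton, tape, box from where it was at the start of the episode above 0.02 m).
It also fails if it takes over 72 s, if anything falls off the work surface, if the arm or the gripper's body presses on something with over 40 N, if the wrist force passes 120 N, or if a joint passes its speed limit or range.

## Working session

There is one attempt and no reset: what is moved stays moved. The work goes in short steps, Python scripts to look and compute and a tool call to move; the robot and the scene stay as the last step left them, time stands still between calls to the robot, and variables do not carry over. Pictures are saved under pics/ and viewed, at most 10 in all, crops included, and the job is handed in when it is done.

Besides the shell and the picture viewer there is one more tool, called after ">>>" in YAML: its name, and indented under it one key for each argument. step_arm: Moves the arm, as the interface text tells. Its arguments: {"type":"object","properties":{"increments":{"type":"array","items":{"type":"array"}},"fingers":{"type":"number"},"grip_force":{"type":"number"}},"required":["increments"]}

```bash
mkdir -p pics
cat > h.py <<'E'
import numpy as np, cv2
from plant import readout, cams, ctrl
def K(n):
    c=cams.get_calibration(n)
    return c,np.array([[c['fx'],0,c['cx']],[0,c['fy'],c['cy']],[0,0,1.]]),np.array(c['distortion'],float)
def rot(c):
    R=np.array(c['rotation'],float)
    return R.reshape(3,3)
def ray(n,uv):
    c,k,d=K(n); p=cv2.undistortPoints(np.array(uv,float).reshape(-1,1,2),k,d).reshape(-1,2)
    v=np.c_[p[:,0],-p[:,1],-np.ones(len(p))]@rot(c).T
    return np.array(c['eye']),v
def plane(n,uv,z):
    e,v=ray(n,uv); return e+v*((z-e[2])/v[:,2])[:,None]
def proj(n,P):
    c,k,d=K(n); q=(np.array(P,float).reshape(-1,3)-np.array(c['eye']))@rot(c)
    return cv2.projectPoints(q*[1,-1,-1],np.zeros(3),np.zeros(3),k,d)[0].reshape(-1,2)
def snap(n,f):
    im=cams.read_camera(n); cv2.imwrite('pics/'+f,im[:,:,::-1]); return im
E
python3 - <<'E'
from h import *
for n in('top','side'):
    print(cams.get_calibration(n)); snap(n,n+'0.png')
print(readout.get_state(), ctrl.hold_point_z)
E
```

```text
{'fx': 369.90057235199566, 'fy': 369.90057235199566, 'cx': 320.21446430865416, 'cy': 199.46054448958606, 'distortion': array([-0.0498456,  0.       ,  0.       ,  0.       ,  0.       ]), 'eye': array([0.47852523, 0.01855819, 0.84676883]), 'rotation': array([ 0.04233726, -0.04425295, -0.69724259,  0.71421426])}
{'fx': 409.13090121292026, 'fy': 409.13090121292026, 'cx': 315.9012052971481, 'cy': 196.61165607811688, 'distortion': array([-0.06094312,  0.        ,  0.        ,  0.        ,  0.        ]), 'eye': array([ 0.29068004, -0.59365793,  0.63767042]), 'rotation': array([ 0.42798744, -0.08678701, -0.1956336 ,  0.87807873])}
{'time': 0.1, 'qpos': array([ 1.08603405e+00,  2.87115597e-01,  1.57804171e+00, -7.57882534e-06,
        1.27862533e+00, -1.50029563e-01]), 'dq': array([ 0.00051567, -0.00153051, -0.00246824, -0.00086864,  0.00099595,
       -0.00102354]), 'joint_efforts': array([ 1.04800627e-03, -4.07298446e+01, -2.93697971e+01, -1.30385879e-04,
        3.46155161e-03,  4.97551142e-06]), 'eef_pos': array([0.22145642, 0.6369977 , 0.23005381]), 'tcp_rot': array([ 1.66584909e-01,  9.86026505e-01, -1.04143227e-03, -3.38294066e-04]), 'contact_force': array([-0.0992916 , -0.28183981, -0.18918345]), 'wrist_torque': array([ 0.00903319,  0.00072847, -0.02144618]), 'finger_force': 0.0, 'opening': 0.9985283388832994} 0.0187
```

```bash
sed -i "s/    R=np.array(c\['rotation'\],float)/    from scipy.spatial.transform import Rotation\n    R=Rotation.from_quat(c['rotation']).as_matrix()/" h.py; sed -n 5,9p h.py
```

```text
return c,np.array([[c['fx'],0,c['cx']],[0,c['fy'],c['cy']],[0,0,1.]]),np.array(c['distortion'],float)
def rot(c):
    from scipy.spatial.transform import Rotation
    R=Rotation.from_quat(c['rotation']).as_matrix()
    return R.reshape(3,3)
```

View pics/top0.png

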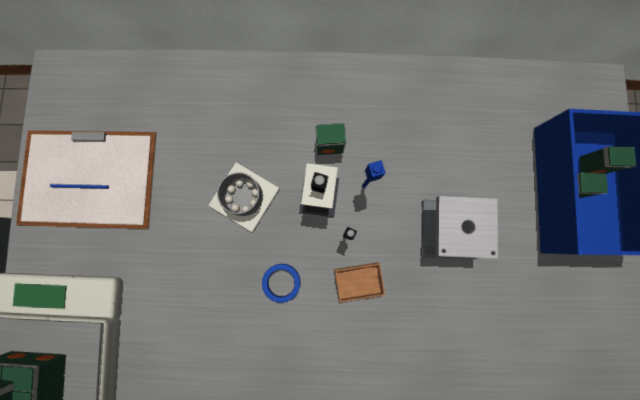

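View pics/side0.png

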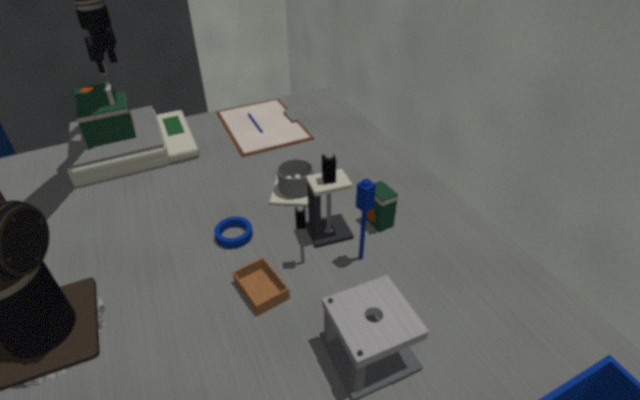

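The top view shows the probe in its rest at about (319,182), the cup at (241,196) and the reader hole at (468,227). The look-alikes are a blue one at (375,170) and a small black one at (349,233). In the side view the probe's grip is at (328,170) and the hole at (374,315).

Run:
```python
import cv2,numpy as np
t=cv2.imread('pics/top0.png');s=cv2.imread('pics/side0.png')
r=lambda a,k:cv2.resize(a,None,fx=k,fy=k,interpolation=cv2.INTER_CUBIC)
a=r(t[150:250,200:300],4);b=r(t[150:250,290:390],4)
c=r(t[185:265,418:508],4)[:,:360]
cv2.imwrite('pics/z1.png',np.hstack([a,b]))
d=r(s[270:390,310:430],4)[:480];e=r(s[140:260,260:340],4)
cv2.imwrite('pics/z2.png',np.hstack([d,e]))
```

```text
(no output)
```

View pics/z1.png

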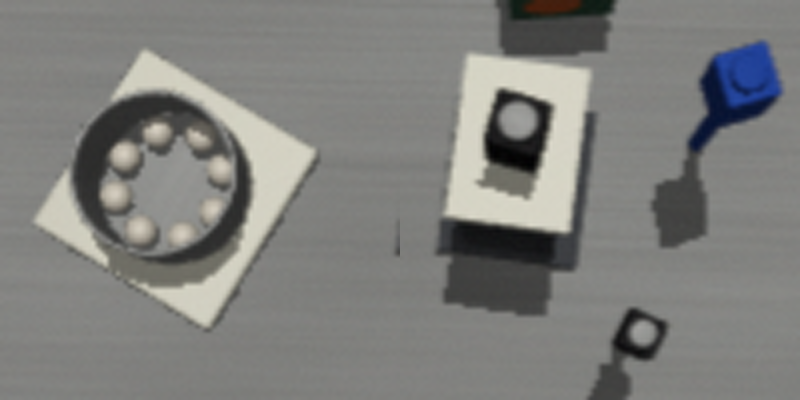

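View pics/z2.png

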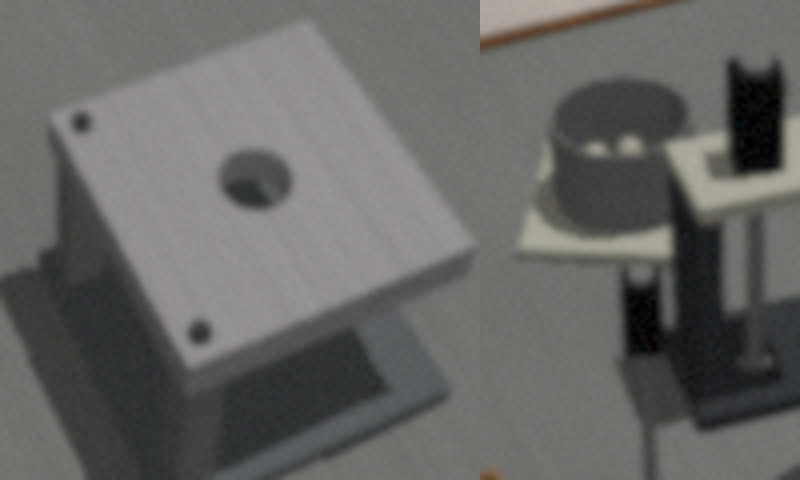

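The crops show the probe's button at top-view pixel (319.5,180), the rest plate and grip turned by about 7°, and the cup foot turned by about 30°. The reader hole is clear in both views, at side pixel (373.8,315).

Run:
```python
from h import *
t=cv2.imread('pics/top0.png');s=cv2.imread('pics/side0.png')
def two(a,b):
    e1,v1=ray('top',[a]);e2,v2=ray('side',[b]);v1=v1[0]/np.linalg.norm(v1);v2=v2[0]/np.linalg.norm(v2)
    A=np.c_[v1,-v2];x=np.linalg.lstsq(A,e2-e1,rcond=None)[0];p,q=e1+x[0]*v1,e2+x[1]*v2
    return (p+q)/2,np.linalg.norm(p-q)
def blob(im,c,r,f,name):
    x0,y0=c[0]-r,c[1]-r; g=cv2.resize(im[y0:y0+2*r,x0:x0+2*r],None,fx=4,fy=4,interpolation=cv2.INTER_CUBIC)
    m=f(g).astype(np.uint8)
    cs,_=cv2.findContours(m,cv2.RETR_EXTERNAL,cv2.CHAIN_APPROX_NONE)
    k=max(cs,key=cv2.contourArea); k=k.reshape(-1,2).astype(np.float32)
    k=(k+.5)/4-.5+[x0,y0]
    return k.astype(np.float32)
gr=lambda g:g.max(2)
h=blob(t,(468,227),12,lambda g:gr(g)<110,'')
eh=cv2.fitEllipse(h);print('hole top',eh,plane('top',[eh[0]],.11))
h2=blob(s,(374,315),14,lambda g:gr(g)<125,'')
e2=cv2.fitEllipse(h2);print('hole side',e2,plane('side',[e2[0]],.11)); print(two(eh[0],e2[0]))
# reader plate top view rect
def rect(im,c,r,f,z):
    k=blob(im,c,r,f,''); P=plane('top',k,z)[:,:2]
    R=cv2.minAreaRect((P*1000).astype(np.float32)); return R,cv2.approxPolyDP(k,3,True).reshape(-1,2).tolist()
print('reader',rect(t,(468,227),40,lambda g:gr(g)>135,.11))
print('rest',rect(t,(320,188),32,lambda g:gr(g)>160,.145))
print('foot',rect(t,(244,196),42,lambda g:(g[:,:,2].astype(int)-g[:,:,0]>8)&(gr(g)>140),.01))
b=blob(t,(320,180),7,lambda g:gr(g)>90,'');eb=cv2.fitEllipse(b);print('button',eb,plane('top',[eb[0]],.207))
b=blob(t,(349,233),6,lambda g:gr(g)<60,'');print('small grip',cv2.minAreaRect(b),plane('top',[(349.5,233)],.1))
print('small side base',plane('side',[(302,264)],0),'blue base',plane('side',[(362,260)],0), 'small grip', two((350.3,232.7),(301,209)),'blue',two((377,168),(366,183)))
print('cup rim',plane('top',[(241,194)],.07))
for n,c in(('carton',(330,130)),('tape',(281,283)),('box',(359,283))): print(n,plane('top',[c],.03))
```

```text
hole top ((467.8230895996094, 226.4730987548828), (12.884331703186035, 13.453045845031738), 147.35369873046875) [[ 0.52182288 -0.28010853  0.11      ]]
hole side ((373.3967590332031, 314.52435302734375), (15.730806350708008, 19.0749454498291), 97.3084487915039) [[ 0.52090884 -0.28462057  0.11      ]]
(array([ 0.52241819, -0.28201209,  0.10569391]), np.float64(0.0007376375234592715))
reader (((522.025146484375, -281.5804443359375), (122.56417083740234, 124.29426574707031), 88.53604125976562), [[439.375, 195.375], [438.625, 254.625], [497.625, 258.125], [497.875, 198.375]])
rest (((593.0723876953125, 20.723928451538086), (62.01564025878906, 80.71710968017578), 83.66947174072266), [[306.375, 163.125], [300.625, 202.875], [331.625, 207.125], [337.125, 167.125]])
foot (((584.90771484375, 193.41021728515625), (119.48318481445312, 120.17428588867188), 60.59012985229492), [[235.125, 161.875], [227.625, 174.375], [248.375, 174.375], [262.125, 190.375], [255.875, 215.125], [244.875, 221.125], [232.125, 219.625], [251.875, 231.125], [278.625, 187.375]])
button ((319.0201110839844, 179.56954956054688), (9.075767517089844, 9.447850227355957), 99.05182647705078) [[0.59242974 0.02069388 0.207     ]]
small grip ((349.2417907714844, 233.80038452148438), (10.740549087524414, 11.674131393432617), 29.24882698059082) [[ 0.5039111  -0.04294606  0.1       ]]
small side base [[ 0.49922001 -0.04787016  0.        ]] blue base [[ 0.61767762 -0.09199199  0.        ]] small grip (array([ 0.50425783, -0.04133341,  0.1428455 ]), np.float64(0.002528407690898044)) blue (array([ 0.61852672, -0.08309819,  0.19474289]), np.float64(0.00042796594942795714))
cup rim [[0.58179225 0.1859668  0.07      ]]
carton [[ 0.73932506 -0.00098154  0.03      ]]
tape [[0.39444512 0.09827706 0.03      ]]
box [[ 0.39840494 -0.07102825  0.03      ]]
```

>>> step_arm:
  increments:
    - [[0, 0, 12], [0, 0, 0.028]]
    - [[0, 0, 12], [0, 0, 0.028]]
    - [[10, -16, 12], [0, 0, 0.028]]
    - [[14, -24, 12], [0, 0, 0.028]]
    - [[15, -26, 12], [0, 0, 0.028]]
    - [[15, -26, 10], [0, 0, 0.028]]
    - [[15, -26, 0], [0, 0, 0.028]]
    - [[15, -26, 0], [0, 0, 0.028]]
  fingers: 1
  grip_force: 60

```text
time: 0.77
eef_pos: [0.3063, 0.4924, 0.3019]
tcp_rot: [0.054, 0.999, 0.0, 0.0]
contact_force: [-0.2, -0.6, -0.2]
opening: 1.001
finger_force: 0.0
```

>>> step_arm:
  increments:
    - [[18, -29, 0], [0, 0, 0]]
    - [[18, -29, 0], [0, 0, 0]]
    - [[18, -29, 0], [0, 0, 0]]
    - [[18, -29, 0], [0, 0, 0]]
    - [[18, -29, 0], [0, 0, 0]]
    - [[18, -29, 0], [0, 0, 0]]
    - [[18, -29, 0], [0, 0, 0]]
    - [[18, -29, 0], [0, 0, 0]]

```text
time: 1.43
eef_pos: [0.45, 0.2599, 0.3009]
tcp_rot: [0.055, 0.998, -0.0, -0.0]
contact_force: [0.4, 0.4, -0.0]
opening: 0.999
finger_force: 0.0
```

```bash
cat > m.py <<'E'
from h import *
from scipy.spatial.transform import Rotation as Ro
import sys
s=readout.get_state();M=Ro.from_quat(s['tcp_rot']).as_matrix()
print('t',s['time'],'p',s['eef_pos'].round(4),'yang',np.degrees(np.arctan2(M[1,1],M[0,1])).round(2),'z',M[:,2].round(4),'F',s['contact_force'].round(2),'ff',s['finger_force'],'open',round(s['opening'],3))
if len(sys.argv)>3: print('to go mm',((np.array(sys.argv[1:4],float)-s['eef_pos'])*1000).round(1))
E
python3 m.py .5925 .0207 .161
python3 - <<'E'
from h import *
# cup check: overlay circles for candidate
t=cv2.imread('pics/top0.png');s=cv2.imread('pics/side0.png')
a=np.linspace(0,2*np.pi,60)
out=[]
for n,im,(x,y,w) in(('top',t,(200,150,90)),('side',s,(255,145,90))):
    k=5;g=cv2.resize(im[y:y+w,x:x+w-10],None,fx=k,fy=k,interpolation=cv2.INTER_CUBIC)
    for c,z,r,col in(((.585,.1934),.07,.045,(0,0,255)),((.585,.1934),.012,.042,(0,255,0)),((.585,.1934),.01,.045,(255,0,0))):
        P=np.c_[c[0]+r*np.cos(a),c[1]+r*np.sin(a),a*0+z]
        q=((proj(n,P)-[x,y]+.5)*k).astype(int)
        for p in q: cv2.circle(g,tuple(int(v) for v in p),1,col,-1)
    out.append(g)
cv2.imwrite('pics/z3.png',np.hstack(out))
E
```

```text
t 1.4333 p [0.45   0.2599 0.3009] yang 83.65 z [-6.e-04 -2.e-04 -1.e+00] F [ 0.42  0.39 -0.  ] ff 0.0 open 0.999
to go mm [ 142.5 -239.2 -139.9]
```

View pics/z3.png

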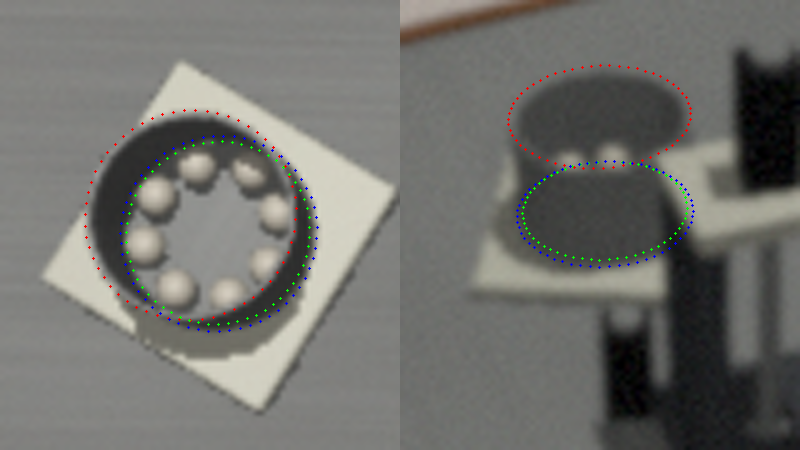

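The overlay shows the cup about 1 px right of the foot-based estimate, so its centre is near (0.583, 0.191). Next I go above the probe.

>>> step_arm:
  increments:
    - [[18, -30, 0], [0, 0, 0]]
    - [[18, -30, 0], [0, 0, 0]]
    - [[18, -30, 0], [0, 0, 0]]
    - [[18, -30, 0], [0, 0, 0]]
    - [[18, -30, 0], [0, 0, 0]]
    - [[18, -30, 0], [0, 0, 0]]
    - [[18, -30, 0], [0, 0, 0]]
    - [[16, -29, 0], [0, 0, 0]]

```text
time: 2.1
eef_pos: [0.5922, 0.0208, 0.3007]
tcp_rot: [0.056, 0.998, 0.0, -0.0]
contact_force: [-0.3, 0.4, -0.3]
opening: 1.002
finger_force: 0.0
```

>>> step_arm:
  increments:
    - [[0, 0, 0], [0, 0, 0]]
    - [[0, 0, -15], [0, 0, 0]]
    - [[0, 0, -15], [0, 0, 0]]
    - [[0, 0, -10], [0, 0, 0]]
    - [[0, 0, 0], [0, 0, 0]]
    - [[0, 0, 0], [0, 0, 0]]

```text
time: 2.6
eef_pos: [0.5911, 0.023, 0.2604]
tcp_rot: [0.055, 0.998, 0.0, -0.001]
contact_force: [0.3, 0.5, 0.4]
opening: 1.001
finger_force: 0.0
```

```bash
python3 m.py .5925 .0207 .161
python3 - <<'E'
from h import *
t=snap('top','t1.png');s=snap('side','s1.png')
st=readout.get_state(); print(proj('side',[st['eef_pos'],[.5925,.0207,.207],[.5925,.0207,.173]]),proj('top',[st['eef_pos'],[.5925,.0207,.207]]))
r=lambda a,k:cv2.resize(a,None,fx=k,fy=k,interpolation=cv2.INTER_CUBIC)
cv2.imwrite('pics/z4.png',np.hstack([r(t[140:240,270:370],4),r(s[100:200,270:370],4)])[:,:,::-1])
E
```

```text
t 2.6 p [0.5911 0.023  0.2604] yang 83.68 z [-2.1e-03  4.0e-04 -1.0e+00] F [0.3  0.54 0.42] ff 0.0 open 1.001
to go mm [  1.4  -2.3 -99.4]
[[327.44037739 127.90447427]
 [328.07696794 153.27226461]
 [328.02465411 167.6040404 ]] [[317.70144245 173.73856118]
 [319.01759332 179.53000804]]
```

View pics/z4.png

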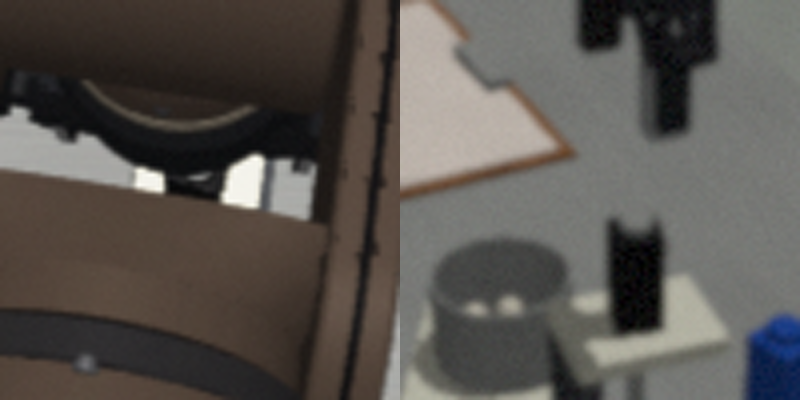

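The top view is blocked by the arm. In the side view the grip's top is at about (329,155), against a predicted (328,153). The estimate holds, so I go down and grip.

>>> step_arm:
  increments:
    - [[1, -2, -10], [0, 0, 0]]
    - [[0, 0, -18], [0, 0, 0]]
    - [[0, 0, -18], [0, 0, 0]]
    - [[0, 0, -18], [0, 0, 0]]
    - [[0, 0, -18], [0, 0, 0]]
    - [[0, 0, -12], [0, 0, 0]]
    - [[0, 0, -5], [0, 0, 0]]
    - [[0, 0, 0], [0, 0, 0]]

```text
time: 3.37
eef_pos: [0.5921, 0.0206, 0.1609]
tcp_rot: [0.055, 0.998, 0.0, -0.001]
contact_force: [-0.1, 0.3, 0.3]
opening: 1.001
finger_force: 0.0
```

>>> step_arm:
  increments:
    - [[0, 0, 0], [0, 0, 0]]
    - [[0, 0, 0], [0, 0, 0]]
    - [[0, 0, 0], [0, 0, 0]]
    - [[0, 0, 0], [0, 0, 0]]
    - [[0, 0, 0], [0, 0, 0]]
    - [[0, 0, 0], [0, 0, 0]]
    - [[0, 0, 0], [0, 0, 0]]
    - [[0, 0, 0], [0, 0, 0]]
  fingers: -1
  grip_force: 60

```text
time: 4.03
eef_pos: [0.5934, 0.0204, 0.1634]
tcp_rot: [0.055, 0.998, -0.0, 0.001]
contact_force: [0.2, -0.3, 3.9]
opening: 0.294
finger_force: 59.2
```

```bash
python3 m.py .5925 .0207 .161
python3 - <<'E'
from h import *
s=snap('side','s2.png')
E
```

```text
t 4.0333 p [0.5934 0.0204 0.1634] yang 83.66 z [ 1.9e-03 -3.0e-04 -1.0e+00] F [ 0.18 -0.29  3.87] ff 59.197238087654114 open 0.294
to go mm [-0.9  0.3 -2.4]
```

>>> step_arm:
  increments:
    - [[0, 0, 8], [0, 0, 0]]
    - [[0, 0, 18], [0, 0, 0]]
    - [[0, 0, 22], [0, 0, 0]]
    - [[0, 0, 22], [0, 0, 0]]
    - [[0, 0, 22], [0, 0, 0]]
    - [[0, 0, 22], [0, 0, 0]]
    - [[0, 0, 22], [0, 0, 0]]
    - [[0, 0, 22], [0, 0, 0]]

```text
time: 4.75
eef_pos: [0.592, 0.0206, 0.3204]
tcp_rot: [0.055, 0.998, 0.0, -0.001]
contact_force: [0.0, -1.4, -1.8]
opening: 0.297
finger_force: 59.7
```

>>> step_arm:
  increments:
    - [[0, 0, 20], [0, 0, 0]]
    - [[0, 0, 10], [0, 0, 0]]
    - [[0, 0, 0], [0, 0, 0]]
    - [[0, 0, 0], [0, 0, 0]]
    - [[0, 0, 0], [0, 0, 0]]

```text
time: 5.17
eef_pos: [0.592, 0.0206, 0.348]
tcp_rot: [0.055, 0.998, 0.0, -0.002]
contact_force: [0.1, -0.4, -0.5]
opening: 0.295
finger_force: 59.7
```

```bash
python3 m.py .583 .191 .337
python3 - <<'E'
from h import *
s=snap('side','s3.png')
p=readout.get_state()['eef_pos']
print(proj('side',[p,p-[0,0,.158],p+[0,0,-.018],p+[0,0,.044]]).round(1))
r=lambda a,k:cv2.resize(a,None,fx=k,fy=k,interpolation=cv2.INTER_CUBIC)
cv2.imwrite('pics/z5.png',r(s[40:220,250:400],3.3)[:,:,::-1])
E
```

```text
t 5.1667 p [0.592  0.0206 0.348 ] yang 83.65 z [-3.8e-03  5.0e-04 -1.0e+00] F [ 0.12 -0.39 -0.52] ff 59.73383009433746 open 0.295
to go mm [ -9.  170.4 -11. ]
[[328.   85.4]
 [327.8 160.7]
 [328.   95. ]
 [328.1  60.9]]
```

View pics/z5.png

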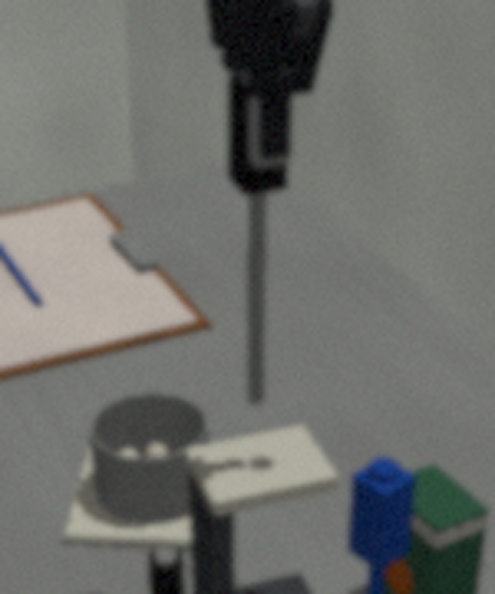

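The probe is held and hanging upright, with its tip at side pixel (327.6,161.8), within about 1 px of prediction. Next it goes over the cup.

>>> step_arm:
  increments:
    - [[-1, 12, 0], [0, 0, 0]]
    - [[-1, 24, 0], [0, 0, 0]]
    - [[-1, 28, 0], [0, 0, 0]]
    - [[-1, 28, 0], [0, 0, 0]]
    - [[-1, 28, 0], [0, 0, 0]]
    - [[-1, 26, 0], [0, 0, 0]]
    - [[-1, 16, 0], [0, 0, 0]]
    - [[-1, 8, 0], [0, 0, 0]]

```text
time: 5.88
eef_pos: [0.5837, 0.1935, 0.349]
tcp_rot: [0.054, 0.999, 0.0, -0.001]
contact_force: [-0.0, -1.1, -1.6]
opening: 0.292
finger_force: 59.7
```

>>> step_arm:
  increments:
    - [[0, 0, 0], [0, 0, 0]]
    - [[0, 0, 0], [0, 0, 0]]
    - [[0, 0, -15], [0, 0, 0]]
    - [[0, 0, -20], [0, 0, 0]]
    - [[0, 0, -20], [0, 0, 0]]
    - [[0, 0, -10], [0, 0, 0]]
    - [[0, 0, 0], [0, 0, 0]]
    - [[0, 0, 0], [0, 0, 0]]

```text
time: 6.55
eef_pos: [0.5848, 0.1897, 0.285]
tcp_rot: [0.056, 0.998, -0.0, -0.001]
contact_force: [0.0, -0.3, -0.6]
opening: 0.299
finger_force: 59.7
```

```bash
python3 m.py .583 .191 .176
python3 - <<'E'
from h import *
s=snap('side','s4.png');t=snap('top','t4.png')
p=readout.get_state()['eef_pos']
print(proj('side',[p-[0,0,.158],p-[0,0,.018],[.583,.191,.07]]).round(1),proj('top',[p-[0,0,.158],p]))
r=lambda a,k:cv2.resize(a,None,fx=k,fy=k,interpolation=cv2.INTER_CUBIC)
cv2.imwrite('pics/z6.png',np.hstack([r(t[150:250,200:300],4),r(s[110:210,250:350],4)])[:,:,::-1])
E
```

```text
t 6.55 p [0.5848 0.1897 0.285 ] yang 83.59 z [-1.1e-03 -4.0e-04 -1.0e+00] F [ 0.02 -0.26 -0.58] ff 59.745596051216125 open 0.299
to go mm [  -1.8    1.3 -109. ]
[[294.  147.6]
 [291.   92.3]
 [294.1 168.2]] [[232.71617557 187.91817744]
 [209.2188092  172.25748098]]
```

View pics/z6.png

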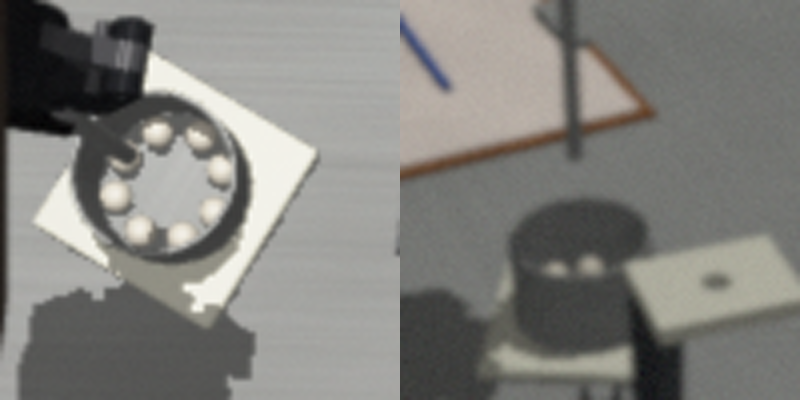

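The tip is at top pixel (233.1,188.8), about 1 px from prediction. The bead-ring centre is near (241.8,195.7).

```bash
python3 - <<'E'
from h import *
b=np.array([(157,133),(199,137),(221,171),(212,212),(180,237),(141,231),(115,195),(124,157)],float)
b=(b+.5)/4-.5+[200,150]
P=plane('top',b,.021)
f=lambda P:np.linalg.lstsq(np.c_[2*P,np.ones(8)],(P**2).sum(1),rcond=None)[0]
a=f(P[:,:2]);print(a[:2],np.sqrt(a[2]+a[:2]@a[:2]))
a=f(plane('top',b-[.4,.9],.021)[:,:2]);print('bias corrected',a[:2])
E
python3 m.py .583 .191 .176
```

```text
[0.58472115 0.19459573] 0.030462789382982858
bias corrected [0.58674592 0.1956037 ]
t 6.65 p [0.5856 0.1902 0.2871] yang 83.61 z [ 2.7e-03  3.0e-04 -1.0e+00] F [ 0.47 -0.63 -0.39] ff 59.74501848220825 open 0.297
to go mm [  -2.6    0.8 -111.1]
```

>>> step_arm:
  increments:
    - [[0, 3, -15], [0, 0, 0]]
    - [[0, 0, -17], [0, 0, 0]]
    - [[0, 0, -17], [0, 0, 0]]
    - [[0, 0, -17], [0, 0, 0]]
    - [[0, 0, -17], [0, 0, 0]]
    - [[0, 0, -14], [0, 0, 0]]
    - [[0, 0, -8], [0, 0, 0]]
    - [[0, 0, -4], [0, 0, 0]]

```text
time: 7.32
eef_pos: [0.5846, 0.1934, 0.1756]
tcp_rot: [0.055, 0.998, -0.0, -0.0]
contact_force: [-0.5, -0.5, -1.7]
opening: 0.296
finger_force: 59.8
```

>>> step_arm:
  increments:
    - [[0, 0, 0], [0, 0, 0]]
    - [[0, 0, 0], [0, 0, 0]]

```text
time: 7.48
eef_pos: [0.5854, 0.1936, 0.1773]
tcp_rot: [0.055, 0.998, 0.0, 0.001]
contact_force: [0.8, 0.6, -0.9]
opening: 0.296
finger_force: 59.8
```

```bash
python3 m.py .585 .193 .176
python3 - <<'E'
from h import *
t=snap('top','t5.png')
r=lambda a,k:cv2.resize(a,None,fx=k,fy=k,interpolation=cv2.INTER_CUBIC)
cv2.imwrite('pics/z7.png',r(t[150:250,200:300],5)[:,:,::-1])
E
```

```text
t 7.4833 p [0.5854 0.1936 0.1773] yang 83.65 z [ 1.5e-03  2.0e-04 -1.0e+00] F [ 0.82  0.59 -0.9 ] ff 59.78976488113403 open 0.296
to go mm [-0.4 -0.6 -1.3]
```

View pics/z7.png

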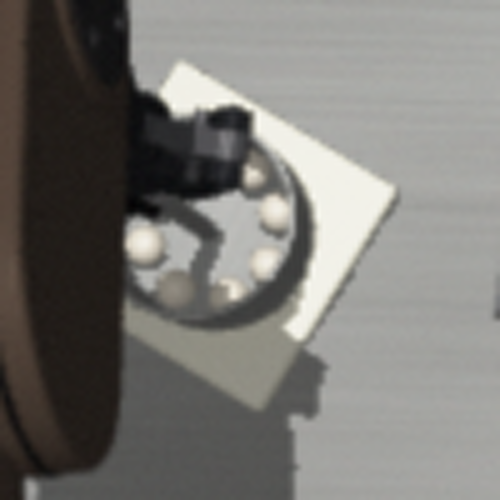

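The rod stands in the middle of the bead ring: tip at crop (212,235), ring centre about (211,230). Next I compute a spiral out to r ≈ 26 mm and then rounds of 24 rows each.

Run:
```python
import numpy as np
k=np.arange(0,41);r=np.minimum(26,26*k/16);a=np.radians(15*k)
d=np.diff(np.round(np.c_[r*np.cos(a),r*np.sin(a)],0).astype(int),axis=0)
for i in range(0,40,8):print(i,d[i:i+8].tolist())
```

```text
0 [[2, 0], [1, 2], [0, 1], [0, 3], [-1, 2], [-2, 2], [-3, 1], [-3, 0]]
8 [[-4, -1], [-4, -2], [-3, -3], [-3, -5], [0, -5], [0, -6], [3, -6], [4, -6]]
16 [[6, -2], [7, -1], [7, 1], [6, 2], [5, 5], [5, 5], [2, 6], [1, 7]]
24 [[-1, 7], [-2, 6], [-5, 5], [-5, 5], [-6, 2], [-7, 1], [-7, -1], [-6, -2]]
32 [[-5, -5], [-5, -5], [-2, -6], [-1, -7], [1, -7], [2, -6], [5, -5], [5, -5]]
```

>>> step_arm:
  increments:
    - [[2, 0, -1], [0, 0, 0]]
    - [[1, 2, -1], [0, 0, 0]]
    - [[0, 1, 0], [0, 0, 0]]
    - [[0, 3, 0], [0, 0, 0]]
    - [[-1, 2, 0], [0, 0, 0]]
    - [[-2, 2, 0], [0, 0, 0]]
    - [[-3, 1, 0], [0, 0, 0]]
    - [[-3, 0, 0], [0, 0, 0]]
  grip_force: 110

```text
time: 8.2
eef_pos: [0.5783, 0.2048, 0.1743]
tcp_rot: [0.055, 0.998, 0.0, -0.0]
contact_force: [-0.4, -1.0, -0.8]
opening: 0.289
finger_force: 107.8
```

>>> step_arm:
  increments:
    - [[-4, -1, 0], [0, 0, 0]]
    - [[-4, -2, 0], [0, 0, 0]]
    - [[-3, -3, 0], [0, 0, 0]]
    - [[-3, -5, 0], [0, 0, 0]]
    - [[0, -5, 0], [0, 0, 0]]
    - [[0, -6, 0], [0, 0, 0]]
    - [[3, -6, 0], [0, 0, 0]]
    - [[4, -6, 0], [0, 0, 0]]

```text
time: 8.87
eef_pos: [0.5728, 0.1712, 0.1752]
tcp_rot: [0.056, 0.998, 0.002, 0.001]
contact_force: [1.4, 8.7, -1.7]
opening: 0.29
finger_force: 108.2
```

```bash
python3 m.py .572 .171 .175
```

```text
t 8.8667 p [0.5728 0.1712 0.1752] yang 83.55 z [ 0.0025  0.0047 -1.    ] F [ 1.36  8.75 -1.71] ff 108.19220066070557 open 0.29
to go mm [-0.8 -0.2 -0.2]
```

>>> step_arm:
  increments:
    - [[6, -2, 0], [0, 0, 0]]
    - [[7, -1, 0], [0, 0, 0]]
    - [[7, 1, 0], [0, 0, 0]]
    - [[6, 2, 0], [0, 0, 0]]
    - [[5, 5, 0], [0, 0, 0]]
    - [[5, 5, 0], [0, 0, 0]]
    - [[2, 6, 0], [0, 0, 0]]
    - [[1, 7, 0], [0, 0, 0]]

```text
time: 9.53
eef_pos: [0.6092, 0.1929, 0.1728]
tcp_rot: [0.055, 0.998, -0.002, -0.003]
contact_force: [-4.6, -0.1, -1.4]
opening: 0.292
finger_force: 108.9
```

>>> step_arm:
  increments:
    - [[-1, 7, 0], [0, 0, 0]]
    - [[-2, 6, 0], [0, 0, 0]]
    - [[-5, 5, 0], [0, 0, 0]]
    - [[-5, 5, 0], [0, 0, 0]]
    - [[-6, 2, 0], [0, 0, 0]]
    - [[-7, 1, 0], [0, 0, 0]]
    - [[-7, -1, 0], [0, 0, 0]]
    - [[-6, -2, 0], [0, 0, 0]]

```text
time: 10.2
eef_pos: [0.5759, 0.2138, 0.1756]
tcp_rot: [0.054, 0.999, -0.004, 0.007]
contact_force: [6.1, -5.7, -1.0]
opening: 0.289
finger_force: 109.5
```

>>> step_arm:
  increments:
    - [[-5, -5, 0], [0, 0, 0]]
    - [[-5, -5, 0], [0, 0, 0]]
    - [[-2, -6, 0], [0, 0, 0]]
    - [[-1, -7, 0], [0, 0, 0]]
    - [[1, -7, 0], [0, 0, 0]]
    - [[2, -6, 0], [0, 0, 0]]
    - [[5, -5, 0], [0, 0, 0]]
    - [[5, -5, 0], [0, 0, 0]]

```text
time: 10.87
eef_pos: [0.5726, 0.1722, 0.1751]
tcp_rot: [0.056, 0.998, 0.003, 0.001]
contact_force: [2.6, 5.1, -0.6]
opening: 0.29
finger_force: 109.8
```

```bash
python3 m.py .572 .171 .175
python3 - <<'E'
from h import *
t=snap('top','t6.png');s=snap('side','s6.png')
r=lambda a,k:cv2.resize(a,None,fx=k,fy=k,interpolation=cv2.INTER_CUBIC)
cv2.imwrite('pics/z8.png',np.hstack([r(t[150:250,200:300],4),r(s[110:210,250:350],4)])[:,:,::-1])
E
```

```text
t 10.8667 p [0.5726 0.1722 0.1751] yang 83.56 z [ 0.0019  0.0062 -1.    ] F [ 2.65  5.12 -0.6 ] ff 109.81179714202881 open 0.29
to go mm [-0.6 -1.2 -0.1]
```

View pics/z8.png

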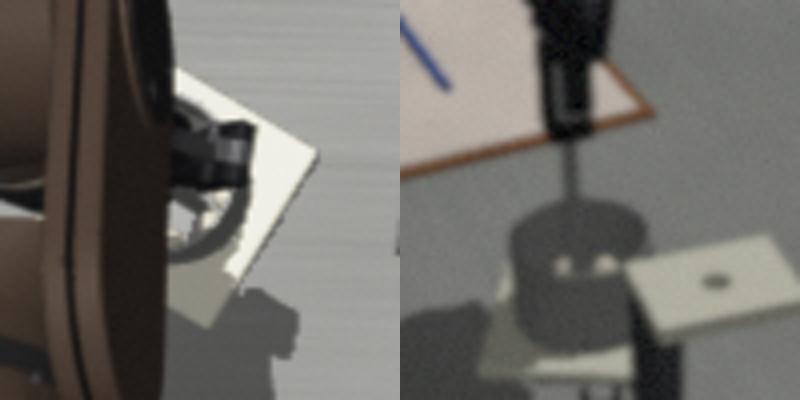

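The side view shows the rod upright in the cup with beads still low inside; the top view is mostly hidden by the arm. I continue with more rounds.

>>> step_arm:
  increments:
    - [[6, -2, 0], [0, 0, 0]]
    - [[7, -1, 0], [0, 0, 0]]
    - [[7, 1, 0], [0, 0, 0]]
    - [[6, 2, 0], [0, 0, 0]]
    - [[5, 5, 0], [0, 0, 0]]
    - [[5, 5, 0], [0, 0, 0]]
    - [[2, 6, 0], [0, 0, 0]]
    - [[1, 7, 0], [0, 0, 0]]

```text
time: 11.63
eef_pos: [0.6087, 0.1928, 0.1726]
tcp_rot: [0.055, 0.998, -0.002, -0.004]
contact_force: [-5.5, -1.6, -0.6]
opening: 0.292
finger_force: 109.8
```

>>> step_arm:
  increments:
    - [[-1, 7, 0], [0, 0, 0]]
    - [[-2, 6, 0], [0, 0, 0]]
    - [[-5, 5, 0], [0, 0, 0]]
    - [[-5, 5, 0], [0, 0, 0]]
    - [[-6, 2, 0], [0, 0, 0]]
    - [[-7, 1, 0], [0, 0, 0]]
    - [[-7, -1, 0], [0, 0, 0]]
    - [[-6, -2, 0], [0, 0, 0]]

```text
time: 12.3
eef_pos: [0.5738, 0.2134, 0.1753]
tcp_rot: [0.054, 0.999, -0.004, 0.004]
contact_force: [1.4, -5.0, -1.7]
opening: 0.286
finger_force: 110.2
```

>>> step_arm:
  increments:
    - [[-5, -5, 0], [0, 0, 0]]
    - [[-5, -5, 0], [0, 0, 0]]
    - [[-2, -6, 0], [0, 0, 0]]
    - [[-1, -7, 0], [0, 0, 0]]
    - [[1, -7, 0], [0, 0, 0]]
    - [[2, -6, 0], [0, 0, 0]]
    - [[5, -5, 0], [0, 0, 0]]
    - [[5, -5, 0], [0, 0, 0]]

```text
time: 12.97
eef_pos: [0.5717, 0.1731, 0.175]
tcp_rot: [0.057, 0.998, 0.005, -0.001]
contact_force: [1.7, 8.2, 1.9]
opening: 0.291
finger_force: 110.7
```

>>> step_arm:
  increments:
    - [[6, -2, 0], [0, 0, 0]]
    - [[7, -1, 0], [0, 0, 0]]
    - [[7, 1, 0], [0, 0, 0]]
    - [[6, 2, 0], [0, 0, 0]]
    - [[5, 5, 0], [0, 0, 0]]
    - [[5, 5, 0], [0, 0, 0]]
    - [[2, 6, 0], [0, 0, 0]]
    - [[1, 7, 0], [0, 0, 0]]

```text
time: 13.63
eef_pos: [0.6099, 0.1931, 0.173]
tcp_rot: [0.055, 0.998, -0.002, -0.002]
contact_force: [-4.9, -2.0, -0.6]
opening: 0.291
finger_force: 110.4
```

>>> step_arm:
  increments:
    - [[-1, 7, 0], [0, 0, 0]]
    - [[-2, 6, 0], [0, 0, 0]]
    - [[-5, 5, 0], [0, 0, 0]]
    - [[-5, 5, 0], [0, 0, 0]]
    - [[-6, 2, 0], [0, 0, 0]]
    - [[-7, 1, 0], [0, 0, 0]]
    - [[-7, -1, 0], [0, 0, 0]]
    - [[-6, -2, 0], [0, 0, 0]]

```text
time: 14.3
eef_pos: [0.576, 0.2133, 0.1759]
tcp_rot: [0.054, 0.999, -0.004, 0.008]
contact_force: [4.7, -7.2, -0.9]
opening: 0.289
finger_force: 110.6
```

>>> step_arm:
  increments:
    - [[-5, -5, 0], [0, 0, 0]]
    - [[-5, -5, 0], [0, 0, 0]]
    - [[-2, -6, 0], [0, 0, 0]]
    - [[-1, -7, 0], [0, 0, 0]]
    - [[1, -7, 0], [0, 0, 0]]
    - [[2, -6, 0], [0, 0, 0]]
    - [[5, -5, 0], [0, 0, 0]]
    - [[5, -5, 0], [0, 0, 0]]

```text
time: 14.97
eef_pos: [0.5719, 0.1717, 0.1748]
tcp_rot: [0.056, 0.998, 0.002, -0.0]
contact_force: [0.4, 7.3, 1.3]
opening: 0.294
finger_force: 110.9
```

>>> step_arm:
  increments:
    - [[6, -2, 0], [0, 0, 0]]
    - [[7, -1, 0], [0, 0, 0]]
    - [[7, 1, 0], [0, 0, 0]]
    - [[6, 2, 0], [0, 0, 0]]
    - [[5, 5, 0], [0, 0, 0]]
    - [[5, 5, 0], [0, 0, 0]]
    - [[2, 6, 0], [0, 0, 0]]
    - [[1, 7, 0], [0, 0, 0]]

```text
time: 15.63
eef_pos: [0.6091, 0.1931, 0.1727]
tcp_rot: [0.055, 0.998, -0.002, -0.003]
contact_force: [-4.1, 0.2, -1.2]
opening: 0.288
finger_force: 110.9
```

>>> step_arm:
  increments:
    - [[-1, 7, 0], [0, 0, 0]]
    - [[-2, 6, 0], [0, 0, 0]]
    - [[-5, 5, 0], [0, 0, 0]]
    - [[-5, 5, 0], [0, 0, 0]]
    - [[-6, 2, 0], [0, 0, 0]]
    - [[-7, 1, 0], [0, 0, 0]]
    - [[-7, -1, 0], [0, 0, 0]]
    - [[-6, -2, 0], [0, 0, 0]]

```text
time: 16.3
eef_pos: [0.5756, 0.2138, 0.1755]
tcp_rot: [0.054, 0.999, -0.004, 0.007]
contact_force: [5.7, -5.7, -1.2]
opening: 0.29
finger_force: 110.9
```

```bash
python3 m.py .585 .193 .175
```

```text
t 16.3 p [0.5756 0.2138 0.1755] yang 83.82 z [ 0.0138 -0.0081 -0.9999] F [ 5.69 -5.69 -1.18] ff 110.85908889770508 open 0.29
to go mm [  9.4 -20.8  -0.5]
```

>>> step_arm:
  increments:
    - [[4, -7, 0], [0, 0, 0]]
    - [[5, -8, 0], [0, 0, 0]]
    - [[4, -7, 0], [0, 0, 0]]
    - [[0, 0, 0], [0, 0, 0]]
    - [[0, 0, 0], [0, 0, 0]]
    - [[0, 0, 8], [0, 0, 0]]
    - [[0, 0, 16], [0, 0, 0]]
    - [[0, 0, 20], [0, 0, 0]]

```text
time: 16.97
eef_pos: [0.5836, 0.1948, 0.2172]
tcp_rot: [0.055, 0.998, -0.0, -0.002]
contact_force: [0.7, 0.2, -2.3]
opening: 0.29
finger_force: 110.8
```

>>> step_arm:
  increments:
    - [[0, 0, 22], [0, 0, 0]]
    - [[0, 0, 22], [0, 0, 0]]
    - [[0, 0, 22], [0, 0, 0]]
    - [[0, 0, 22], [0, 0, 0]]
    - [[0, 0, 22], [0, 0, 0]]
    - [[0, 0, 20], [0, 0, 0]]
    - [[0, 0, 10], [0, 0, 0]]
    - [[0, 0, 0], [0, 0, 0]]

```text
time: 17.63
eef_pos: [0.5857, 0.1951, 0.3625]
tcp_rot: [0.055, 0.998, 0.001, 0.003]
contact_force: [0.4, 0.1, -1.0]
opening: 0.288
finger_force: 110.8
```

```bash
python3 m.py .585 .193 .175
python3 - <<'E'
from h import *
t=snap('top','t7.png');s=snap('side','s7.png')
r=t[165:230,205:280].max(2)
# bright bead blobs
g=cv2.resize(t[165:230,205:280],None,fx=4,fy=4,interpolation=cv2.INTER_CUBIC)
m=((g[:,:,0].astype(int)-g[:,:,2]>5)&(g.max(2)>130)).astype(np.uint8)
n,_,st,c=cv2.connectedComponentsWithStats(m)
for i in range(1,n):
    if 20<st[i,4]: p=(c[i]+.5)/4-.5+[205,165]; print(st[i,4],p.round(1),plane('top',[p],.021)[0,:2].round(3))
E
```

```text
t 17.6333 p [0.5857 0.1951 0.3625] yang 83.69 z [ 0.0066  0.0013 -1.    ] F [ 0.41  0.08 -1.02] ff 110.7791805267334 open 0.288
to go mm [  -0.7   -2.1 -187.5]
20008 [248. 199.] [0.577 0.18 ]
456 [242.8 181.9] [0.616 0.194]
583 [232.6 184.9] [0.609 0.217]
645 [253.2 187. ] [0.605 0.17 ]
789 [227.6 194.5] [0.586 0.227]
492 [254.8 197.9] [0.58  0.165]
799 [229.4 202.6] [0.568 0.222]
559 [248.  206.9] [0.559 0.179]
846 [237.4 209.3] [0.554 0.203]
```

Eight beads are still in the cup, but they lie evenly spaced, so the rod may have slipped past them instead of driving them. I check whether the rod has slipped in the grip before stirring wider.

Run:
```python
from h import *
from scipy.spatial.transform import Rotation as Ro
st=readout.get_state();p=st['eef_pos'];M=Ro.from_quat(st['tcp_rot']).as_matrix()
def rod(f,L=(.03,.05,.07,.09,.11,.13,.15)):
    im=cv2.cvtColor(cv2.imread('pics/'+f),cv2.COLOR_BGR2GRAY).astype(float)
    n='side' if f[0]=='s' else 'top'
    for l in L:
        q=p+M[:,2]*l; u,v=proj(n,[q])[0]
        row=im[int(round(v)),int(u)-9:int(u)+10]
        w=np.clip(np.median(row)-row-12,0,None)
        print(n,l,(u.round(1),v.round(1)),'rod u',((w*np.arange(int(u)-9,int(u)+10)).sum()/max(w.sum(),1)).round(1))
    u,v=proj(n,[p+M[:,2]*.158])[0]; print('tip pred',u,v,im[int(v)-6:int(v)+10,int(round(u))-1:int(round(u))+2].mean(1).round())
rod('s7.png')
st=readout.get_state();print(st['eef_pos'])
```

```text
side 0.03 (np.float64(288.3), np.float64(65.4)) rod u 288.2
side 0.05 (np.float64(288.8), np.float64(74.5)) rod u 288.9
side 0.07 (np.float64(289.3), np.float64(83.5)) rod u 289.3
side 0.09 (np.float64(289.8), np.float64(92.2)) rod u 289.8
side 0.11 (np.float64(290.2), np.float64(100.6)) rod u 290.1
side 0.13 (np.float64(290.7), np.float64(108.9)) rod u 290.4
side 0.15 (np.float64(291.2), np.float64(117.0)) rod u 290.5
tip pred 291.34406811679895 120.1169939039901 [ 70.  72.  71.  70.  65.  70.  81. 101. 131. 157. 169. 174. 172. 171.
 171. 170.]
[0.58451065 0.19473603 0.35786654]
```

>>> step_arm:
  increments:
    - [[0, 0, -16], [0, 0, 0]]
    - [[0, 0, -26], [0, 0, 0]]
    - [[0, 0, -28], [0, 0, 0]]
    - [[0, 0, -28], [0, 0, 0]]
    - [[0, 0, -28], [0, 0, 0]]
    - [[0, 0, -26], [0, 0, 0]]
    - [[0, 0, -20], [0, 0, 0]]
    - [[0, 0, -12], [0, 0, 0]]

```text
time: 18.4
eef_pos: [0.5823, 0.1941, 0.1701]
tcp_rot: [0.055, 0.998, -0.001, -0.004]
contact_force: [-2.3, -2.3, 31.6]
opening: 0.29
finger_force: 114.3
```

```bash
python3 m.py .585 .193 .175
python3 - <<'E'
import numpy as np
k=np.arange(0,49);r=np.minimum(30,30*k/20);a=np.radians(15*k)
d=np.diff(np.round(np.c_[r*np.cos(a),r*np.sin(a)],0).astype(int),axis=0)
for i in range(0,48,8):print(i,[[[int(x),int(y),0],[0,0,0]] for x,y in d[i:i+8]])
E
```

```text
t 18.4 p [0.5823 0.1941 0.1701] yang 83.66 z [-0.0073 -0.0013 -1.    ] F [-2.27 -2.27 31.63] ff 114.31434631347656 open 0.29
to go mm [ 2.7 -1.1  4.9]
0 [[[1, 0, 0], [0, 0, 0]], [[2, 1, 0], [0, 0, 0]], [[0, 2, 0], [0, 0, 0]], [[0, 2, 0], [0, 0, 0]], [[-1, 2, 0], [0, 0, 0]], [[-2, 2, 0], [0, 0, 0]], [[-3, 1, 0], [0, 0, 0]], [[-3, 0, 0], [0, 0, 0]]]
8 [[[-4, 0, 0], [0, 0, 0]], [[-3, -3, 0], [0, 0, 0]], [[-3, -3, 0], [0, 0, 0]], [[-2, -4, 0], [0, 0, 0]], [[-1, -5, 0], [0, 0, 0]], [[1, -6, 0], [0, 0, 0]], [[2, -5, 0], [0, 0, 0]], [[4, -5, 0], [0, 0, 0]]]
16 [[[5, -4, 0], [0, 0, 0]], [[7, -2, 0], [0, 0, 0]], [[7, -1, 0], [0, 0, 0]], [[8, 2, 0], [0, 0, 0]], [[6, 5, 0], [0, 0, 0]], [[5, 6, 0], [0, 0, 0]], [[3, 7, 0], [0, 0, 0]], [[1, 8, 0], [0, 0, 0]]]
24 [[[-1, 8, 0], [0, 0, 0]], [[-3, 7, 0], [0, 0, 0]], [[-5, 6, 0], [0, 0, 0]], [[-6, 5, 0], [0, 0, 0]], [[-7, 3, 0], [0, 0, 0]], [[-8, 1, 0], [0, 0, 0]], [[-8, -1, 0], [0, 0, 0]], [[-7, -3, 0], [0, 0, 0]]]
32 [[[-6, -5, 0], [0, 0, 0]], [[-5, -6, 0], [0, 0, 0]], [[-3, -7, 0], [0, 0, 0]], [[-1, -8, 0], [0, 0, 0]], [[1, -8, 0], [0, 0, 0]], [[3, -7, 0], [0, 0, 0]], [[5, -6, 0], [0, 0, 0]], [[6, -5, 0], [0, 0, 0]]]
40 [[[7, -3, 0], [0, 0, 0]], [[8, -1, 0], [0, 0, 0]], [[8, 1, 0], [0, 0, 0]], [[7, 3, 0], [0, 0, 0]], [[6, 5, 0], [0, 0, 0]], [[5, 6, 0], [0, 0, 0]], [[3, 7, 0], [0, 0, 0]], [[1, 8, 0], [0, 0, 0]]]
```

>>> step_arm:
  increments:
    - [[0, 0, 3], [0, 0, 0]]
    - [[0, 0, 0], [0, 0, 0]]
    - [[0, 0, 0], [0, 0, 0]]
    - [[0, 0, 0], [0, 0, 0]]

```text
time: 18.73
eef_pos: [0.5848, 0.1946, 0.1774]
tcp_rot: [0.055, 0.998, 0.0, 0.0]
contact_force: [0.1, 0.8, -0.9]
opening: 0.292
finger_force: 110.8
```

```bash
python3 m.py .585 .194 .175
```

```text
t 18.7333 p [0.5848 0.1946 0.1774] yang 83.65 z [ 3.e-04  1.e-04 -1.e+00] F [ 0.13  0.8  -0.91] ff 110.80956816673279 open 0.292
to go mm [ 0.2 -0.6 -2.4]
```

>>> step_arm:
  increments:
    - [[1, 0, -1], [0, 0, 0]]
    - [[2, 1, -1], [0, 0, 0]]
    - [[0, 2, 0], [0, 0, 0]]
    - [[0, 2, 0], [0, 0, 0]]
    - [[-1, 2, 0], [0, 0, 0]]
    - [[-2, 2, 0], [0, 0, 0]]
    - [[-3, 1, 0], [0, 0, 0]]
    - [[-3, 0, 0], [0, 0, 0]]

```text
time: 19.4
eef_pos: [0.5784, 0.2049, 0.1753]
tcp_rot: [0.055, 0.998, 0.0, -0.0]
contact_force: [-0.3, 0.4, -1.6]
opening: 0.288
finger_force: 110.8
```

>>> step_arm:
  increments:
    - [[-4, 0, 0], [0, 0, 0]]
    - [[-3, -3, 0], [0, 0, 0]]
    - [[-3, -3, 0], [0, 0, 0]]
    - [[-2, -4, 0], [0, 0, 0]]
    - [[-1, -5, 0], [0, 0, 0]]
    - [[1, -6, 0], [0, 0, 0]]
    - [[2, -5, 0], [0, 0, 0]]
    - [[4, -5, 0], [0, 0, 0]]

```text
time: 20.07
eef_pos: [0.5735, 0.1729, 0.1758]
tcp_rot: [0.056, 0.998, 0.0, 0.001]
contact_force: [0.8, -0.3, -0.6]
opening: 0.292
finger_force: 110.8
```

>>> step_arm:
  increments:
    - [[5, -4, 0], [0, 0, 0]]
    - [[7, -2, 0], [0, 0, 0]]
    - [[7, -1, 0], [0, 0, 0]]
    - [[8, 2, 0], [0, 0, 0]]
    - [[6, 5, 0], [0, 0, 0]]
    - [[5, 6, 0], [0, 0, 0]]
    - [[3, 7, 0], [0, 0, 0]]
    - [[1, 8, 0], [0, 0, 0]]

```text
time: 20.73
eef_pos: [0.6125, 0.1933, 0.1734]
tcp_rot: [0.055, 0.998, -0.003, -0.005]
contact_force: [-6.6, -2.1, -0.6]
opening: 0.291
finger_force: 110.8
```

```bash
python3 m.py .615 .194 .175
cat > beads.py <<'E'
from h import *
import sys
t=snap('top',sys.argv[1])
g=cv2.resize(t[165:230,205:280],None,fx=4,fy=4,interpolation=cv2.INTER_CUBIC)
m=((g[:,:,0].astype(int)-g[:,:,2]>5)&(g.max(2)>130)).astype(np.uint8)
n,_,st,c=cv2.connectedComponentsWithStats(m)
for i in range(1,n):
    if 60<st[i,4]<3000:
        p=(c[i]+.5)/4-.5+[205,165]; q=plane('top',[p],.021)[0,:2]-[.585,.196]
        print(st[i,4],p.round(1),'r',(np.hypot(*q)*1000).round(0),'ang',np.degrees(np.arctan2(q[1],q[0])).round(0))
E
python3 beads.py t8.png
```

```text
t 20.7333 p [0.6125 0.1933 0.1734] yang 83.71 z [-0.01   -0.0053 -0.9999] F [-6.55 -2.07 -0.61] ff 110.80385684967041 open 0.291
to go mm [2.5 0.7 1.6]
374 [241.8 180.9] r 33.0 ang 0.0
556 [249.9 184.1] r 32.0 ang -35.0
587 [232.4 185.1] r 31.0 ang 42.0
487 [228.  193.7] r 30.0 ang 84.0
571 [255.3 193.7] r 32.0 ang -82.0
359 [228.8 203.1] r 32.0 ang 124.0
147 [250.7 204.4] r 30.0 ang -131.0
295 [236.7 209.5] r 33.0 ang 165.0
```

```bash
cat > rod.py <<'E'
from h import *
import sys
from scipy.spatial.transform import Rotation as Ro
s=snap('side',sys.argv[1]); im=cv2.cvtColor(s,cv2.COLOR_RGB2GRAY).astype(float)
st=readout.get_state();p=st['eef_pos'];M=Ro.from_quat(st['tcp_rot']).as_matrix();print(p,M[:,2].round(4))
for l in (.03,.04,.05,.06,.07):
    u,v=proj('side',[p+M[:,2]*l])[0]; row=im[int(round(v)),int(u)-9:int(u)+10]
    w=np.clip(np.median(row)-row-12,0,None)
    print(l,u.round(1),v.round(1),'rod',((w*np.arange(int(u)-9,int(u)+10)).sum()/max(w.sum(),1)).round(1))
E
python3 rod.py s8.png; python3 beads.py t9.png
```

```text
[0.61209478 0.19481757 0.17332744] [-0.0097 -0.003  -0.9999]
0.03 303.2 139.0 rod 302.0
0.04 303.3 142.7 rod 300.3
0.05 303.4 146.3 rod 302.2
0.06 303.5 149.8 rod 302.1
0.07 303.6 153.3 rod 302.0
432 [241.2 181. ] r 33.0 ang 3.0
550 [249.8 184.1] r 32.0 ang -35.0
524 [232.1 185.2] r 32.0 ang 44.0
572 [255.3 193.7] r 32.0 ang -82.0
571 [227.6 193.8] r 31.0 ang 84.0
371 [228.8 203. ] r 32.0 ang 123.0
153 [250.7 204.3] r 30.0 ang -131.0
296 [236.7 209.5] r 33.0 ang 165.0
```

>>> step_arm:
  increments:
    - [[-1, 8, 0], [0, 0, 0]]
    - [[-3, 7, 0], [0, 0, 0]]
    - [[-5, 6, 0], [0, 0, 0]]
    - [[-6, 5, 0], [0, 0, 0]]

```text
time: 21.22
eef_pos: [0.5977, 0.2156, 0.1734]
tcp_rot: [0.053, 0.999, -0.008, -0.004]
contact_force: [-5.2, -9.4, -0.4]
opening: 0.294
finger_force: 110.2
```

```bash
python3 beads.py t10.png;python3 rod.py s10.png
```

```text
468 [239.1 181.8] r 32.0 ang 11.0
477 [249.7 184.3] r 32.0 ang -35.0
340 [231.3 186.3] r 31.0 ang 49.0
589 [255.3 193.9] r 32.0 ang -82.0
561 [226.8 194.6] r 33.0 ang 88.0
236 [228.6 203. ] r 33.0 ang 123.0
427 [250.9 204.7] r 31.0 ang -132.0
185 [236.6 209.6] r 33.0 ang 165.0
[0.59742807 0.21581326 0.17346676] [-0.0074 -0.0162 -0.9998]
0.03 294.3 136.4 rod 293.0
0.04 294.4 140.1 rod 296.4
0.05 294.6 143.7 rod 293.0
0.06 294.8 147.2 rod 293.6
0.07 295.0 150.8 rod 293.7
```

```bash
python3 - <<'E'
import numpy as np
k=np.arange(4,30);r=np.where(k==4,30,32);a=np.radians(15*k)
d=np.diff(np.round(np.c_[r*np.cos(a),r*np.sin(a)],0).astype(int),axis=0)
for i in range(0,24,8):print(i,[[[int(x),int(y),0],[0,0,0]] for x,y in d[i:i+8]])
E
sed -i "s/^t=snap.*/t=cv2.imread('pics\/top0.png')[:,:,::-1] if sys.argv[1]=='0' else snap('top',sys.argv[1])/" beads.py; python3 beads.py 0
```

```text
0 [[[-7, 5, 0], [0, 0, 0]], [[-8, 1, 0], [0, 0, 0]], [[-8, -1, 0], [0, 0, 0]], [[-8, -3, 0], [0, 0, 0]], [[-7, -5, 0], [0, 0, 0]], [[-5, -7, 0], [0, 0, 0]], [[-3, -8, 0], [0, 0, 0]], [[-1, -8, 0], [0, 0, 0]]]
8 [[[1, -8, 0], [0, 0, 0]], [[3, -8, 0], [0, 0, 0]], [[5, -7, 0], [0, 0, 0]], [[7, -5, 0], [0, 0, 0]], [[8, -3, 0], [0, 0, 0]], [[8, -1, 0], [0, 0, 0]], [[8, 1, 0], [0, 0, 0]], [[8, 3, 0], [0, 0, 0]]]
16 [[[7, 5, 0], [0, 0, 0]], [[5, 7, 0], [0, 0, 0]], [[3, 8, 0], [0, 0, 0]], [[1, 8, 0], [0, 0, 0]], [[-1, 8, 0], [0, 0, 0]], [[-3, 8, 0], [0, 0, 0]], [[-5, 7, 0], [0, 0, 0]], [[-7, 5, 0], [0, 0, 0]]]
429 [238.7 182.7] r 30.0 ang 14.0
306 [248.9 184.2] r 31.0 ang -32.0
578 [230.7 188.2] r 29.0 ang 57.0
581 [254.5 191.8] r 31.0 ang -73.0
673 [228.4 197.9] r 29.0 ang 102.0
595 [252.3 201.7] r 29.0 ang -118.0
738 [234.3 206.6] r 29.0 ang 151.0
722 [245.  207.8] r 30.0 ang -160.0
```

>>> step_arm:
  increments:
    - [[-7, 5, 0], [0, 0, 0]]
    - [[-8, 1, 0], [0, 0, 0]]
    - [[-8, -1, 0], [0, 0, 0]]
    - [[-8, -3, 0], [0, 0, 0]]
    - [[-7, -5, 0], [0, 0, 0]]
    - [[-5, -7, 0], [0, 0, 0]]
    - [[-3, -8, 0], [0, 0, 0]]
    - [[-1, -8, 0], [0, 0, 0]]

```text
time: 21.98
eef_pos: [0.5571, 0.1944, 0.1779]
tcp_rot: [0.055, 0.998, 0.001, 0.007]
contact_force: [5.6, 1.0, -0.9]
opening: 0.293
finger_force: 111.6
```

>>> step_arm:
  increments:
    - [[1, -8, 0], [0, 0, 0]]
    - [[3, -8, 0], [0, 0, 0]]
    - [[5, -7, 0], [0, 0, 0]]
    - [[7, -5, 0], [0, 0, 0]]
    - [[8, -3, 0], [0, 0, 0]]
    - [[8, -1, 0], [0, 0, 0]]
    - [[8, 1, 0], [0, 0, 0]]
    - [[8, 3, 0], [0, 0, 0]]

```text
time: 22.65
eef_pos: [0.5968, 0.1709, 0.1742]
tcp_rot: [0.057, 0.998, 0.006, -0.007]
contact_force: [-5.3, 8.8, 0.8]
opening: 0.289
finger_force: 112.4
```

>>> step_arm:
  increments:
    - [[7, 5, 0], [0, 0, 0]]
    - [[5, 7, 0], [0, 0, 0]]
    - [[3, 8, 0], [0, 0, 0]]
    - [[1, 8, 0], [0, 0, 0]]

```text
time: 22.98
eef_pos: [0.6133, 0.1939, 0.1726]
tcp_rot: [0.055, 0.998, -0.002, -0.006]
contact_force: [-3.0, -3.8, -2.3]
opening: 0.29
finger_force: 112.4
```

```bash
python3 m.py; python3 beads.py t11.png
```

```text
t 22.9833 p [0.6133 0.1939 0.1726] yang 83.69 z [-0.013  -0.0034 -0.9999] F [-3.04 -3.8  -2.35] ff 112.35507488250732 open 0.29
555 [245.7 181.6] r 33.0 ang -15.0
734 [230.1 187.8] r 31.0 ang 57.0
635 [254.9 190.5] r 33.0 ang -69.0
64 [228.  195.5] r 30.0 ang 92.0
239 [227.5 199.1] r 32.0 ang 106.0
299 [253.3 200.5] r 30.0 ang -111.0
352 [231.4 206.5] r 33.0 ang 141.0
221 [242.3 209.4] r 32.0 ang -172.0
```

>>> step_arm:
  increments:
    - [[-1, 8, 0], [0, 0, 0]]
    - [[-3, 8, 0], [0, 0, 0]]
    - [[-5, 7, 0], [0, 0, 0]]
    - [[-7, 5, 0], [0, 0, 0]]
    - [[-8, 3, 0], [0, 0, 0]]
    - [[-8, 1, 0], [0, 0, 0]]
    - [[-8, -1, 0], [0, 0, 0]]
    - [[-8, -3, 0], [0, 0, 0]]

```text
time: 23.7
eef_pos: [0.5727, 0.2182, 0.1763]
tcp_rot: [0.054, 0.999, -0.005, 0.007]
contact_force: [6.7, -8.2, -1.2]
opening: 0.291
finger_force: 111.9
```

>>> step_arm:
  increments:
    - [[-7, -5, 0], [0, 0, 0]]
    - [[-5, -7, 0], [0, 0, 0]]
    - [[-3, -8, 0], [0, 0, 0]]
    - [[-1, -8, 0], [0, 0, 0]]
    - [[1, -8, 0], [0, 0, 0]]
    - [[3, -8, 0], [0, 0, 0]]
    - [[5, -7, 0], [0, 0, 0]]
    - [[7, -5, 0], [0, 0, 0]]

```text
time: 24.37
eef_pos: [0.569, 0.17, 0.1756]
tcp_rot: [0.057, 0.998, 0.007, -0.0]
contact_force: [2.0, 10.5, -1.4]
opening: 0.29
finger_force: 112.1
```

>>> step_arm:
  increments:
    - [[8, -3, 0], [0, 0, 0]]
    - [[8, -1, 0], [0, 0, 0]]
    - [[8, 1, 0], [0, 0, 0]]
    - [[8, 3, 0], [0, 0, 0]]
    - [[7, 5, 0], [0, 0, 0]]
    - [[5, 7, 0], [0, 0, 0]]
    - [[3, 8, 0], [0, 0, 0]]
    - [[1, 8, 0], [0, 0, 0]]

```text
time: 25.03
eef_pos: [0.6132, 0.194, 0.1725]
tcp_rot: [0.055, 0.998, -0.001, -0.007]
contact_force: [-5.4, -0.6, -1.5]
opening: 0.289
finger_force: 112.3
```

```bash
python3 m.py; python3 beads.py t12.png
```

```text
t 25.0333 p [0.6132 0.194  0.1725] yang 83.64 z [-0.0139 -0.0022 -0.9999] F [-5.36 -0.59 -1.45] ff 112.31219530105591 open 0.289
478 [243.2 181.4] r 32.0 ang -5.0
241 [234.3 184.3] r 30.0 ang 34.0
692 [253.1 186.3] r 34.0 ang -50.0
638 [228.4 190.9] r 31.0 ang 72.0
456 [254.8 197. ] r 31.0 ang -95.0
298 [228.  200.7] r 32.0 ang 113.0
357 [234.7 208.6] r 33.0 ang 157.0
164 [246.  208.3] r 31.0 ang -157.0
```

>>> step_arm:
  increments:
    - [[-1, 8, 0], [0, 0, 0]]
    - [[-3, 8, 0], [0, 0, 0]]
    - [[-5, 7, 0], [0, 0, 0]]
    - [[-7, 5, 0], [0, 0, 0]]
    - [[-8, 3, 0], [0, 0, 0]]
    - [[-8, 1, 0], [0, 0, 0]]
    - [[-8, -1, 0], [0, 0, 0]]
    - [[-8, -3, 0], [0, 0, 0]]

```text
time: 25.75
eef_pos: [0.5719, 0.2174, 0.1755]
tcp_rot: [0.054, 0.999, -0.006, 0.005]
contact_force: [7.0, -7.9, -2.9]
opening: 0.289
finger_force: 112.8
```

>>> step_arm:
  increments:
    - [[-7, -5, 0], [0, 0, 0]]
    - [[-5, -7, 0], [0, 0, 0]]
    - [[-3, -8, 0], [0, 0, 0]]
    - [[-1, -8, 0], [0, 0, 0]]
    - [[1, -8, 0], [0, 0, 0]]
    - [[3, -8, 0], [0, 0, 0]]
    - [[5, -7, 0], [0, 0, 0]]
    - [[7, -5, 0], [0, 0, 0]]

```text
time: 26.42
eef_pos: [0.5705, 0.1692, 0.1769]
tcp_rot: [0.057, 0.998, 0.005, 0.002]
contact_force: [-0.2, 10.7, 2.9]
opening: 0.293
finger_force: 113.2
```

>>> step_arm:
  increments:
    - [[8, -3, 0], [0, 0, 0]]
    - [[8, -1, 0], [0, 0, 0]]
    - [[8, 1, 0], [0, 0, 0]]
    - [[8, 3, 0], [0, 0, 0]]
    - [[7, 5, 0], [0, 0, 0]]
    - [[5, 7, 0], [0, 0, 0]]
    - [[3, 8, 0], [0, 0, 0]]
    - [[1, 8, 0], [0, 0, 0]]

```text
time: 27.08
eef_pos: [0.6134, 0.1937, 0.173]
tcp_rot: [0.055, 0.998, -0.003, -0.006]
contact_force: [-7.9, -2.7, -0.2]
opening: 0.291
finger_force: 112.8
```

```bash
python3 m.py .585 .194 .175; python3 beads.py t13.png
```

```text
t 27.0833 p [0.6134 0.1937 0.173 ] yang 83.7 z [-0.0128 -0.0045 -0.9999] F [-7.9  -2.75 -0.24] ff 112.84119129180908 open 0.291
to go mm [-28.4   0.3   2. ]
328 [241.2 180.8] r 34.0 ang 3.0
553 [248.8 183.5] r 32.0 ang -30.0
575 [232.5 185. ] r 31.0 ang 42.0
562 [255.3 193. ] r 32.0 ang -78.0
459 [227.9 194.1] r 30.0 ang 86.0
114 [251.1 204.2] r 30.0 ang -129.0
347 [230.5 205.6] r 33.0 ang 136.0
240 [241.  209.5] r 32.0 ang -178.0
```

>>> step_arm:
  increments:
    - [[-8, 0, 0], [0, 0, 0]]
    - [[-8, 0, 0], [0, 0, 0]]
    - [[-8, 0, 0], [0, 0, 0]]
    - [[-8, 0, 0], [0, 0, 0]]
    - [[0, 0, 0], [0, 0, 0]]
    - [[0, 0, 8], [0, 0, 0]]
    - [[0, 0, 16], [0, 0, 0]]
    - [[0, 0, 22], [0, 0, 0]]

```text
time: 27.8
eef_pos: [0.5841, 0.1941, 0.2205]
tcp_rot: [0.056, 0.998, -0.0, -0.001]
contact_force: [0.7, -0.4, -1.7]
opening: 0.29
finger_force: 112.8
```

>>> step_arm:
  increments:
    - [[0, 0, 24], [0, 0, 0]]
    - [[0, 0, 24], [0, 0, 0]]
    - [[0, 0, 24], [0, 0, 0]]
    - [[0, 0, 24], [0, 0, 0]]
    - [[0, 0, 20], [0, 0, 0]]
    - [[0, 0, 14], [0, 0, 0]]
    - [[0, 0, 8], [0, 0, 0]]
    - [[0, 0, 0], [0, 0, 0]]

```text
time: 28.47
eef_pos: [0.5856, 0.1945, 0.3622]
tcp_rot: [0.055, 0.998, 0.0, 0.002]
contact_force: [-0.4, -0.6, -0.9]
opening: 0.288
finger_force: 112.8
```

```bash
python3 m.py .522 -.282 .360; python3 beads.py t14.png;python3 rod.py s14.png
```

```text
t 28.4667 p [0.5856 0.1945 0.3622] yang 83.64 z [ 4.8e-03  7.0e-04 -1.0e+00] F [-0.39 -0.56 -0.93] ff 112.81899333000183 open 0.288
to go mm [ -63.6 -476.5   -2.2]
1071 [236.  183.5] r 30.0 ang 26.0
466 [248.7 183.7] r 31.0 ang -30.0
582 [255.3 193.1] r 32.0 ang -79.0
784 [227.5 194.9] r 31.0 ang 89.0
824 [230.9 205.1] r 31.0 ang 135.0
454 [251.1 204.5] r 31.0 ang -130.0
778 [241.3 209.2] r 31.0 ang -176.0
[0.58458932 0.19441324 0.35841991] [-1.1e-03 -2.0e-04 -1.0e+00]
0.03 288.3 65.1 rod 287.9
0.04 288.6 69.8 rod 288.0
0.05 288.9 74.3 rod 288.3
0.06 289.1 78.8 rod 288.5
0.07 289.3 83.3 rod 288.6
```

>>> step_arm:
  increments:
    - [[-1, -10, 0], [0, 0, 0]]
    - [[-3, -22, 0], [0, 0, 0]]
    - [[-4, -28, 0], [0, 0, 0]]
    - [[-4, -30, 0], [0, 0, 0]]
    - [[-4, -30, 0], [0, 0, 0]]
    - [[-4, -30, 0], [0, 0, 0]]
    - [[-4, -30, 0], [0, 0, 0]]
    - [[-4, -30, 0], [0, 0, 0]]

```text
time: 29.23
eef_pos: [0.5556, -0.0173, 0.3574]
tcp_rot: [0.055, 0.998, 0.0, -0.002]
contact_force: [1.2, -0.9, -1.5]
opening: 0.29
finger_force: 112.8
```

>>> step_arm:
  increments:
    - [[-4, -30, 0], [0, 0, 0]]
    - [[-4, -30, 0], [0, 0, 0]]
    - [[-4, -30, 0], [0, 0, 0]]
    - [[-4, -30, 0], [0, 0, 0]]
    - [[-4, -30, 0], [0, 0, 0]]
    - [[-4, -30, 0], [0, 0, 0]]
    - [[-4, -28, 0], [0, 0, 0]]
    - [[-4, -24, 0], [0, 0, 0]]

```text
time: 29.9
eef_pos: [0.5233, -0.2496, 0.3572]
tcp_rot: [0.056, 0.998, 0.001, -0.002]
contact_force: [0.2, -0.3, -1.1]
opening: 0.295
finger_force: 112.8
```

>>> step_arm:
  increments:
    - [[-2, -18, 0], [0, 0, 0]]
    - [[-1, -10, 0], [0, 0, 0]]
    - [[0, -6, 0], [0, 0, 0]]
    - [[0, 0, 0], [0, 0, 0]]
    - [[0, 0, 0], [0, 0, 0]]
    - [[0, 0, 0], [0, 0, 0]]
    - [[0, 0, 0], [0, 0, 0]]
    - [[0, 0, 0], [0, 0, 0]]

```text
time: 30.57
eef_pos: [0.522, -0.2806, 0.3595]
tcp_rot: [0.055, 0.999, -0.0, 0.0]
contact_force: [-0.8, 0.4, -1.3]
opening: 0.292
finger_force: 112.8
```

```bash
python3 m.py .522 -.282 .360
```

```text
t 30.5667 p [ 0.522  -0.2806  0.3595] yang 83.73 z [ 3.e-04 -1.e-04 -1.e+00] F [-0.8   0.37 -1.27] ff 112.75732398033142 open 0.292
to go mm [-0.  -1.4  0.5]
```

>>> step_arm:
  increments:
    - [[0, -1, -10], [0, 0, 0]]
    - [[0, 0, -15], [0, 0, 0]]
    - [[0, 0, -18], [0, 0, 0]]
    - [[0, 0, -12], [0, 0, 0]]
    - [[0, 0, -8], [0, 0, 0]]
    - [[0, 0, 0], [0, 0, 0]]
    - [[0, 0, 0], [0, 0, 0]]
    - [[0, 0, 0], [0, 0, 0]]

```text
time: 31.23
eef_pos: [0.5222, -0.2828, 0.2974]
tcp_rot: [0.055, 0.998, -0.001, 0.001]
contact_force: [0.6, -0.0, -0.8]
opening: 0.29
finger_force: 112.8
```

>>> step_arm:
  increments:
    - [[0, 0, 0], [0, 0, 0]]
    - [[0, 0, 0], [0, 0, 0]]
    - [[0, 0, 0], [0, 0, 0]]
    - [[0, 0, 0], [0, 0, 0]]

```text
time: 31.57
eef_pos: [0.5219, -0.2826, 0.2968]
tcp_rot: [0.055, 0.998, -0.0, 0.0]
contact_force: [-0.3, -0.9, -0.7]
opening: 0.292
finger_force: 112.8
```

```bash
python3 m.py .522 -.282 .208
python3 - <<'E'
from h import *
from scipy.spatial.transform import Rotation as Ro
np.set_printoptions(linewidth=200)
p=readout.get_state()['eef_pos']
for n,f in(('side','s15.png'),('top','t15.png')):
    im=cv2.cvtColor(snap(n,f),cv2.COLOR_RGB2GRAY).astype(float)
    u,v=proj(n,[p-[0,0,.158]])[0]; print(n,'pred tip',u.round(1),v.round(1),'hole pred',proj(n,[[.522,-.2815,.11]])[0].round(1))
    U,V=int(round(u)),int(round(v))
    print('cols from',U-12); 
    for r in range(V-18,V+16,2): print(r,im[r,U-12:U+13].astype(int))
E
```

```text
t 31.5667 p [ 0.5219 -0.2826  0.2968] yang 83.65 z [ 7.e-04 -5.e-04 -1.e+00] F [-0.33 -0.87 -0.66] ff 112.75804281234741 open 0.292
to go mm [  0.1   0.6 -88.8]
side pred tip 374.7 301.6 hole pred [373.  312.7]
cols from 363
284 [158 159 158 159 161 163 165 158 136 103  76  73  72  72  83 106 139 156 162 159 162 161 159 158 158]
286 [166 161 162 159 161 162 161 151 124  92  73  71  73  75  86 115 145 156 162 160 160 161 162 160 160]
288 [166 164 164 160 160 159 160 149 120  82  73  72  74  74  94 131 150 158 164 161 161 162 160 164 162]
290 [161 166 163 165 163 163 155 141 109  80  70  71  75  79 102 136 157 161 163 163 165 162 160 159 162]
292 [163 164 163 164 166 161 154 134  97  73  73  71  73  84 112 141 156 161 162 163 165 165 164 165 161]
294 [162 165 162 162 167 162 151 125  91  71  72  74  76  92 125 148 157 157 161 161 164 165 164 166 164]
296 [164 164 164 164 162 163 146 115  80  71  70  72  77 103 138 159 161 161 163 161 165 164 163 162 163]
298 [163 163 163 163 164 161 142 106  81  71  70  72  81 110 146 163 167 165 166 162 161 161 162 164 165]
300 [163 165 164 163 162 15
[... 2066 characters left out ...]
 50  46  46  49  50  50  52  56  56  58  68  78  81  84  99 115]
230 [ 74  57  55  53  52  54  55  62  64  67  79 106 124 138 144 154 158 172 175 174 175 176 175 177 177]
232 [150  96  64  55  56  61  68  77  91 123 154 176 182 181 183 183 183 183 183 182 183 182 183 182 181]
234 [177 146  98  88  89 117 146 163 174 180 181 182 182 182 183 182 181 182 182 182 182 181 182 181 180]
236 [176 145 100  93  98 133 168 178 179 180 180 180 179 179 178 179 179 179 177 177 177 177 177 176 175]
238 [151 106  94  95  94 102 153 179 183 181 181 181 179 181 181 181 180 180 179 179 179 179 179 180 179]
240 [126  97  93  93 100 145 173 178 179 182 180 180 182 182 182 181 181 181 180 179 180 180 180 180 181]
```

Run:
```python
from h import *
from scipy.optimize import fsolve
p=np.array([.5219,-.2826,.2968]);zt=p[2]-.158
a=np.linspace(0,2*np.pi,90)
def side(xy):
    C=np.c_[xy[0]+.005*np.cos(a),xy[1]+.005*np.sin(a),a*0+zt]
    ax=proj('side',[[xy[0],xy[1],z] for z in np.linspace(zt,zt+.03,30)])
    return [np.interp(-298,-ax[:,1],ax[:,0])-372.95,proj('side',C)[:,1].max()-304.8]
s=fsolve(side,[.522,-.282]);print('tip side',s,'hole side [.5209 -.2846] -> move mm',(np.array([.5209,-.2846])-s)*1000)
ax=proj('top',[[p[0],p[1],z] for z in np.linspace(zt,zt+.1,30)])
print('top axis row at cols',[ (c,np.interp(c,ax[:,0],ax[:,1]).round(2)) for c in(478,484)])
# hole in mean: fresh side ellipse fit prediction
C=np.c_[.5209+.014*np.cos(a),-.2846+.014*np.sin(a),a*0+.11];q=proj('side',C);print(q.min(0),q.max(0))
im=cv2.imread('pics/side0.png').max(2).astype(int)
print('col373 rows',list(zip(range(302,328),im[302:328,373])));print('row314',im[314,358:388])
t=cv2.imread('pics/t15.png').max(2).astype(int)
for c in(478,481,484,487):print(c,t[220:234,c])
```

```text
tip side [ 0.51849469 -0.28178656] hole side [.5209 -.2846] -> move mm [ 2.40531305 -2.81343983]
top axis row at cols [(478, np.float64(225.33)), (484, np.float64(224.58))]
[364.20394499 306.97805596] [382.59185709 322.30614019]
col373 rows [(302, np.int64(152)), (303, np.int64(150)), (304, np.int64(149)), (305, np.int64(147)), (306, np.int64(139)), (307, np.int64(117)), (308, np.int64(95)), (309, np.int64(86)), (310, np.int64(84)), (311, np.int64(84)), (312, np.int64(81)), (313, np.int64(77)), (314, np.int64(74)), (315, np.int64(65)), (316, np.int64(57)), (317, np.int64(57)), (318, np.int64(51)), (319, np.int64(54)), (320, np.int64(55)), (321, np.int64(74)), (322, np.int64(110)), (323, np.int64(135)), (324, np.int64(148)), (325, np.int64(147)), (326, np.int64(147)), (327, np.int64(147))]
row314 [146 147 145 144 144 136 120  97  85  84  80  74  73  73  73  74  78  82
  82  81  79  76  75  81 102 127 142 146 149 148]
478 [183 186 188 183 154  69  49  47  53  95 156 185 186 185]
481 [183 184 184 168 108  57  47  48  58 119 178 186 186 185]
484 [182 183 183 154  70  49  47  52  82 141 178 184 185 184]
487 [183 182 166 107  56  47  48  57 116 170 180 185 184 183]
```

>>> step_arm:
  increments:
    - [[1, -1, -5], [0, 0, 0]]
    - [[1, 0, -8], [0, 0, 0]]
    - [[1, 0, -6], [0, 0, 0]]
    - [[0, 0, -4], [0, 0, 0]]
    - [[0, 0, 0], [0, 0, 0]]
    - [[0, 0, 0], [0, 0, 0]]
    - [[0, 0, 0], [0, 0, 0]]
    - [[0, 0, 0], [0, 0, 0]]

```text
time: 32.33
eef_pos: [0.5249, -0.2836, 0.2738]
tcp_rot: [0.055, 0.998, -0.0, 0.0]
contact_force: [-0.3, 0.0, -1.7]
opening: 0.291
finger_force: 112.8
```

```bash
python3 m.py .522 -.282 .208
python3 - <<'E'
from h import *
np.set_printoptions(linewidth=220)
im=snap('side','s16.png').max(2).astype(int); t=snap('top','t16.png').max(2).astype(int)
p=readout.get_state()['eef_pos']-[0,0,.158]; print(proj('side',[p]),proj('top',[p]))
print('side cols 360..388')
for r in range(298,327): print(r,im[r,360:388])
print('top cols 458..488')
for r in range(216,238): print(r,t[r,458:488])
E
```

```text
t 32.3333 p [ 0.5249 -0.2836  0.2738] yang 83.65 z [ 6.e-04 -5.e-04 -1.e+00] F [-0.32  0.01 -1.68] ff 112.75688409805298 open 0.291
to go mm [ -2.9   1.6 -65.8]
[[375.60468577 310.77090695]] [[470.67855431 224.81678964]]
side cols 360..388
298 [166 167 169 169 169 169 166 169 170 170 167 156 121  89  73  74  74  78 103 141 160 168 166 168 170 168 169 168]
299 [163 166 166 168 169 168 166 167 169 173 168 156 120  85  75  74  74  83 108 145 164 170 167 168 167 167 171 168]
300 [166 166 168 168 167 171 173 169 166 170 166 153 116  79  71  75  76  84 113 153 170 172 171 169 162 169 169 168]
301 [169 164 164 162 166 169 167 167 170 166 165 146 110  82  72  78  77  87 119 157 169 172 173 168 169 165 170 165]
302 [170 170 165 167 166 169 171 168 169 167 162 136 103  80  73  70  75  89 124 154 171 173 171 169 169 167 168 167]
303 [170 168 167 169 164 168 168 169 170 165 158 130  97  76  73  74  78  98 133 155 169 174 173 171 171 168 166 163]
304 [171 170 169 168 168 166 170 170 168 166 155 123  90  73  73  73  82 103 140 162 171 173 175 173 171 169 164 167]
305 [170 171 173 168 168 166 169 1
[... 4651 characters left out ...]
8  94 127 160 179 185 186 187 186 187 186 187 186 187 187 186 187 186]
233 [189 189 188 188 188 183 146  88  73  71  78  98 119 139 165 182 187 188 186 187 188 187 186 187 186 186 185 187 186 184]
234 [186 186 184 184 184 181 151 102  89  89 115 147 167 179 185 186 186 186 187 186 186 186 186 186 187 187 185 184 186 186]
235 [184 178 163 161 160 159 134 101  94 101 147 178 183 184 184 185 185 185 184 183 184 184 184 185 184 185 184 184 183 184]
236 [180 159 116 107 104 104 101  96  95  98 135 168 181 184 184 185 186 185 184 183 182 183 182 180 180 183 183 181 182 180]
237 [158 139 102  96  97  96  95  98  98  95 106 137 158 174 184 184 185 183 184 184 184 184 182 182 181 182 182 181 181 182]
```

Both views put the rod within about 2 mm of the hole's axis (top +2 mm and side −1.5 mm in y, x about 0). I lower it slowly through the hole.

>>> step_arm:
  increments:
    - [[0, 0, -4], [0, 0, 0]]
    - [[0, 0, -8], [0, 0, 0]]
    - [[0, 0, -10], [0, 0, 0]]
    - [[0, 0, -10], [0, 0, 0]]
    - [[0, 0, -6], [0, 0, 0]]
    - [[0, 0, -2], [0, 0, 0]]
    - [[0, 0, 0], [0, 0, 0]]
    - [[0, 0, 0], [0, 0, 0]]

```text
time: 33.1
eef_pos: [0.5248, -0.2835, 0.2332]
tcp_rot: [0.055, 0.998, 0.0, -0.0]
contact_force: [-0.6, 0.3, -1.3]
opening: 0.292
finger_force: 112.8
```

>>> step_arm:
  increments:
    - [[0, 0, -4], [0, 0, 0]]
    - [[0, 0, -8], [0, 0, 0]]
    - [[0, 0, -8], [0, 0, 0]]
    - [[0, 0, -4], [0, 0, 0]]
    - [[0, 0, -2], [0, 0, 0]]
    - [[0, 0, 0], [0, 0, 0]]
    - [[0, 0, 0], [0, 0, 0]]
    - [[0, 0, 0], [0, 0, 0]]

```text
time: 33.77
eef_pos: [0.525, -0.2836, 0.2077]
tcp_rot: [0.055, 0.998, -0.0, 0.0]
contact_force: [0.1, 0.6, -0.8]
opening: 0.29
finger_force: 112.8
```

```bash
python3 m.py .522 -.282 .208
python3 - <<'E'
from h import *
np.set_printoptions(linewidth=220)
im=snap('side','s17.png').max(2).astype(int); t=snap('top','t17.png').max(2).astype(int)
p=readout.get_state()['eef_pos']; print(proj('side',[[p[0],p[1],.11]]),proj('top',[[p[0],p[1],.11]]))
print('side cols 360..388')
for r in range(300,325): print(r,im[r,360:388])
print('top cols 458..488')
for r in range(216,238): print(r,t[r,458:488])
E
```

```text
t 33.7667 p [ 0.525  -0.2836  0.2077] yang 83.65 z [ 6.e-04 -5.e-04 -1.e+00] F [ 0.12  0.62 -0.8 ] ff 112.7576994895935 open 0.29
to go mm [-3.   1.6  0.3]
[[375.36979645 313.09410058]] [[469.53005079 224.9371971 ]]
side cols 360..388
300 [182 179 179 183 179 183 180 183 182 184 184 178 154 114  87  79  80  83  95 130 166 181 184 181 182 183 179 181]
301 [183 179 179 178 181 181 182 184 183 182 181 173 146 106  85  80  83  86  97 134 172 184 185 183 180 179 179 184]
302 [180 181 180 175 179 184 182 183 181 181 181 170 140 102  84  80  81  87 105 141 171 182 186 185 182 181 180 183]
303 [180 179 177 177 181 180 182 181 184 181 179 167 131  90  80  81  83  85 110 150 176 184 187 186 184 183 181 181]
304 [169 175 171 175 178 178 179 183 183 179 176 163 124  92  83  80  84  87 116 156 179 186 187 190 187 184 180 180]
305 [148 154 162 169 179 177 181 181 181 181 177 159 120  89  80  80  82  90 123 165 177 185 186 187 184 189 186 180]
306 [123 127 146 167 176 172 175 176 177 172 166 149 111  88  82  83  85  94 131 163 178 183 184 186 185 185 187 185]
307 [107 111 128 156 169 166 158 155 16
[... 4174 characters left out ...]
3  77  85 122 173 189 193 194 194 194 195 195 194 195 194 194 192 191]
233 [104 102 102 102 102 100  94  84  74  73  73  75  77  85  93 110 151 168 188 194 194 195 195 194 194 194 193 193 194 194]
234 [101 101 100 101 101 100 102  98  94  90  91  92  94  99 101 101 107 120 174 189 193 192 194 194 193 193 195 194 195 194]
235 [100 102  99 100 102 100 101  99 100  98 100  99  99 101 100 100 100 106 148 165 185 192 191 193 191 191 192 190 193 191]
236 [100 100 101 101 100 101 100  99 101 101 101 101  99  99 100 100 100 101 107 114 153 183 189 190 189 188 189 189 187 189]
237 [ 99 101 102 102 101 101 103 101 101 101 100 101 102  99 101 100 102  99 100 100 116 177 189 187 185 186 187 186 187 189]
```

>>> step_arm:
  increments:
    - [[0, 0, 0], [0, 0, 0]]
    - [[0, 0, 0], [0, 0, 0]]
    - [[0, 0, 0], [0, 0, 0]]
    - [[0, 0, 0], [0, 0, 0]]
    - [[0, 0, 0], [0, 0, 0]]
    - [[0, 0, 0], [0, 0, 0]]

```text
time: 34.37
eef_pos: [0.5247, -0.2835, 0.2073]
tcp_rot: [0.055, 0.998, -0.0, -0.0]
contact_force: [0.6, -0.5, -1.6]
opening: 0.286
finger_force: 112.8
```

```bash
python3 m.py; python3 -c "
from plant import sign_off
print(sign_off())"
```

```text
t 34.3667 p [ 0.5247 -0.2835  0.2073] yang 83.65 z [-0. -0. -1.] F [ 0.57 -0.48 -1.64] ff 112.75742053985596 open 0.286
the job is handed in; nothing more can be done
None
```

I handed the job in at 34.4 s with the probe held upright and still in the reader's guide hole, about 2 mm or less off its axis by my estimate; no verdict came back, and that every bead shifted the required 15 mm is inferred from top-view images rather than tracked bead by bead.

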